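# Wring a gauge block onto its mate on a sine-plate stand

### The job

Make up the gauge-block pair for setting the width of a strip of glass: lay the white ceramic block face to face on the lower part of the steel block on the sloping stand, short of the overhanging lip, then slide it up the slope, without ramming or pressing hard, under the lip and against the stop, until the two blocks lie in full contact, square and flush all round. Let go of it and swing the latch with the red pin fully across its lower end, so that the pair cannot creep apart. Leave the dark block, the glass muller, the red tub and the white-lidded jar where they stand.

Things in the scene. Friction and masses are not known exactly. Their poses are not given: they have to be found in the camera images.
- white_block: white ceramic gauge block, loose, 70 x 36 x 24 mm, about 0.25 kg, starts lying flat on the table. Origin: centre of its underside; x along the 70 mm length, y across the 36 mm width, z up through the 24 mm thickness
- steel_face (a point): centre of the upper face of the steel block. The face slopes at 28 degrees, rising away from the robot: x runs along its 70 mm length straight up the slope, y left across its 36 mm width, z square out of the face. With the pair made up, the white block's origin lies on this point and its z along this z; either way round lengthwise is right
- steel_block: bare-steel gauge block 70 x 36 x 20 mm, fixed on the sloping plate of the stand. Origin: centre of its underside, 20 mm below steel_face along z; same axes as steel_face. Friction (0.6 or more) holds a block on its face where it is left
- lip (a point): middle of the lower edge of the dark steel lip that reaches 10 mm back over the steel block's upper end; 25.5 mm up the slope from steel_face and 26.5 mm above the face, so the 24 mm thick white block gets under it only by sliding. The stop it sits on, 36 mm wide, faces down the slope 35.5 mm from steel_face
- stand: the grey sine-plate stand, fixed: base plate 150 x 140 x 14 mm on the table, two steel rollers and a sloping plate 150 x 140 mm whose surface is 20 mm below the steel block's face. Origin: centre of the underside of its base; x to the back (the high side), y left, z up
- latch (a joint): angle of the latch arm (rad) about an axis square to the slope. 0: parked, pointing straight down the slope, beside the white block's way; 1.571: closed (end stop), lying across the slope 1.5 mm below the lower end of a seated white block. Starts at 0 to 0.35 and stays where it is left; turning takes 1 to 2 N at the pin
- latch_pivot (a point): point on the latch's axis at the height of the steel face: in steel_face axes x = -42.5 mm, y = +53 mm, z = 0; same axes as steel_face. The aluminium arm is 12 mm wide, 10 mm thick, reaches 64 mm from the axis and spans 2 to 12 mm above the face's level
- latch_pin (a point): top end of the latch's round red pin: 12 mm diameter, 50 mm tall, square to the slope, 50 mm from the latch's axis; top 62 mm and foot 12 mm above the steel face's level. As the latch closes the pin swings counterclockwise, seen from above, from down-slope of the pivot to the right of it. z along the pin, x from pin to pivot
- dark_block: dark steel gauge block, loose, 70 x 36 x 16 mm, not needed; lies on the table. Origin: centre of its underside
- muller: bystander: clear glass muller, 60 mm across, 81 mm tall. Origin: centre of its underside
- red_tub: bystander: red lidded tub, 80 mm across, 68 mm tall. Origin: centre of its underside
- white_jar: bystander: glass jar with a white paint-flecked lid, 63 mm across, 72 mm tall. Origin: centre of its underside
There are look-alikes about, which are no part of the job. Of the things that look like the white_block, the larger one is meant.

How it is judged:
By the outcome, as a careful person would: the job done as asked, in the order asked, and still so for the second after the job is handed in, with the robot touching nothing.
It also fails if it takes over 54 s, if anything falls off the work surface, if the arm or the gripper's body presses on something with over 40 N, if the wrist force passes 120 N, or if a joint passes its speed limit or range.

### The arm

A 6-joint arm with a two-finger parallel gripper is mounted at the origin on a cart in front of the work surface, level with it; the furniture and walls round the work are solid. World frame = base frame: x ahead of the robot, y to its left, z up, the work surface at z = 0. Lengths are in m, angles in rad, forces in N, time in s.
With the tool pointing down it reaches from about 0.425 to 0.95 m from the base axis. Payload 3.5 kg.
Tool frame: the origin (TCP) lies at the very end of the fingers, on their centre line; the grasp point (between the pads) lies 19 mm behind it; z points along the fingers, y is the direction in which the jaws open and shut (so a half turn about z gives the same grasp; the last joint's range is limited). The gripper opens to 85 mm and grips with 20 to 120 N. Pads are 22 mm wide; open, the fingers measure 114 mm over their backs; the gripper's body (76 mm by 85 mm) begins 54 mm behind the grasp point. The pads swing forward as they close: fully open they stand 13 mm farther back than shut.
Start: joints at [-1.278, 0.286, 1.577, -0, 1.279, -0.15], TCP at [0.289, -0.61, 0.231] pointing down, gripper open.
Joint ranges: [-2.77, 2.77], [-0.9, 2.22], [0.21, 2.48], [-1.53, 4.67], [0.24, 2.81], [-2.84, 2.84]. Speed limits (rad/s): [2.79, 2.79, 3.14, 3.14, 3.14, 3.14].

### API

Orientations are given as a rotation vector (axis times angle).
In Python, from station import observe, get_image, hand_in, recognise, outline_of, place_of gives the robot as it stands.
- The arm moves only by the tool apply_moves, never from a script. Its argument "moves" is text: rows parted by semicolons, each of 6 numbers parted by spaces: the shift along the tool's x, y, z normalised to -1 to 1, where 1 is 0.04 m, then the turn, a rotation vector about the tool's x, y, z normalised to -1 to 1, where 1 is 0.08 rad. In form: dx dy dz rx ry rz; .... A call has exactly 5 rows; each row shifts and turns the commanded pose from where the row before left it, along the tool's axes as they then stand; what a row does not reach is not made up. A row lasts 1/8 s, in which the tool goes at most 62.5 mm and 10.7 degrees, less where a joint would pass 70% of its speed; a pose out of reach is approached as far as the arm can. A call with a number of a shift or a turn outside -1 to 1 is refused whole. A call with a gripper value outside its range is refused whole. "claw" is the opening, from -1 (shut) to 1 (fully open), set as the call begins (left out, the last holds). The fingers move at their own pace and stop on an object; the grip force is fixed at half the most. Time passes only in rows, so rows that do not move let the fingers close, or fill a call up. It gives the time, the measured TCP pose, the force and the opening at its end, in the units of the state.
- observe(): the state, without advancing time (a new reading comes with each control period).
- get_image(name): name is "scene" or "top" or "wrist"; returns a dict with "color" (384x512x3 uint8, blue, green, red), "fx", "fy", "cx", "cy" (pixels), "R" (3x3) and "t" (3): a world point X has camera coordinates R X + t. Camera axes: x right, y down, z forward; pixel columns grow to the right and rows downward; lengths in m; the calibration is good to about 2 mm. A picture is of the moment at which its call begins. There is no depth.
- hand_in(): hands the job in, once; it reports no verdict.
Trained networks look in the newest picture that a camera, given by its name, has taken for a name from the list of things; names that differ only in an ending like _2 or _b are one class to them, and where a whole thing is asked for, a point or a joint stands for the part that bears it (a point fixed in the world has none). Each returns a list of dicts, best first, with "p" (0 to 1); they miss things now and then, are a little off and sometimes report something else, mostly with a low value. They report only what shows in the picture. A call takes as long as a camera call. They do not tell look-alikes from the thing itself.
- recognise(thing, camera): "centre" ([x, y, z] in m, in world coordinates, good to about 4 mm: the middle of the surface that is visible of it).
- outline_of(thing, camera): "pixels" (384x512 bool, what is visible of it).
- place_of(thing, camera): "centre" ([x, y, z] in m, in world coordinates, good to about 4 mm: a listed point, or the origin of a listed thing).
The state is a dict: "t": time; "q": joint angles; "qvel": joint speeds; "joint_efforts": joint torques, N m; "eef_pos": TCP position; "ee_rot": TCP orientation; "ft_force": force on the tool from outside, world axes, zero at the start; "ft_torque": the same for the moment, N m; "grip_width": finger opening in m.
Only numpy, scipy, OpenCV 4.12 (cv2) and the standard library are available. Lean on these libraries where they do the work, as an engineer would, in place of code of your own. Each camera call takes 0.05 s, during which the arm holds its last target.

## Working session

There is one attempt and no reset: what is moved stays moved. The work goes in short steps, Python scripts to look and compute and a tool call to move; the robot and the scene stay as the last step left them, time stands still between calls to the robot, and variables do not carry over. Pictures are saved under pics/ and viewed, and the job is handed in when it is done.

Besides the shell and the picture viewer there is one more tool, called after "Request:" as name(argument=value, ...), one argument or row to a line, values as JSON. apply_moves: Moves the arm, as the interface text tells. Scaled input: -1 to 1 covers 0.04 m each way for a shift and 0.08 rad each way for a turn. Its arguments: {"type":"object","properties":{"moves":{"type":"string"},"claw":{"type":"number"}},"required":["moves"]}

```bash
ls; mkdir -p pics; python3 - <<'E'
from station import *
import cv2
print(observe())
for c in ["scene","top","wrist"]:
    im=get_image(c); cv2.imwrite(f"pics/{c}0.png",im["color"])
    print(c,im["fx"],im["cx"],im["cy"],im["R"],im["t"])
E
```

```text
pics
{'t': 0.0, 'q': array([-1.27795811e+00,  2.87201700e-01,  1.57820076e+00,  8.77319121e-06,
        1.27861162e+00, -1.49999243e-01]), 'qvel': array([-6.88750097e-05, -5.57535896e-04,  6.42575107e-04, -1.01761093e-03,
       -2.06307344e-03,  6.02237321e-04]), 'joint_efforts': array([-3.43394786e-04, -4.05982268e+01, -2.92629147e+01, -1.38936866e-04,
        5.78096719e-03, -3.37373329e-06]), 'eef_pos': array([ 0.28907432, -0.60922649,  0.2299103 ]), 'ee_rot': array([-3.06254050e+00, -6.89403084e-01,  2.58061291e-04]), 'ft_force': array([ 0.13803176, -0.02171651,  0.18923545]), 'ft_torque': array([-0.06423207, -0.05011851,  0.00021542]), 'grip_width': 0.08551276379101538}
scene 479.49410797477896 252.14253254098966 192.99332934189223 [[ 0.65648021  0.75431135  0.00693721]
 [ 0.58595958 -0.50412827 -0.63443365]
 [-0.47506326  0.42055806 -0.77294619]] [-0.35885313 -0.23861731  1.75094053]
top 424.60776210444385 252.93680043012571 190.57532622994592 [[-0.01918799 -0.99966949 -0.01710938]
 [-0.99406622  0.02090744 -0.10674848]
 [ 0.10707091  0.01495956 -0.99413884]] [0.0426874  0.53979842 1.07413925]
wrist 335.23804110584405 254.56847457193714 191.6595838265117 [[ 0.42786738 -0.90383788 -0.00256597]
 [-0.86916327 -0.41222831  0.27317217]
 [-0.24796112 -0.11465122 -0.96196173]] [-0.6742595  -0.03477511  0.3777231 ]
```

View pics/scene0.png

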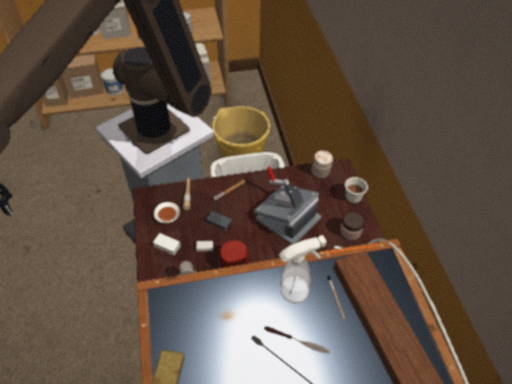

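View pics/top0.png

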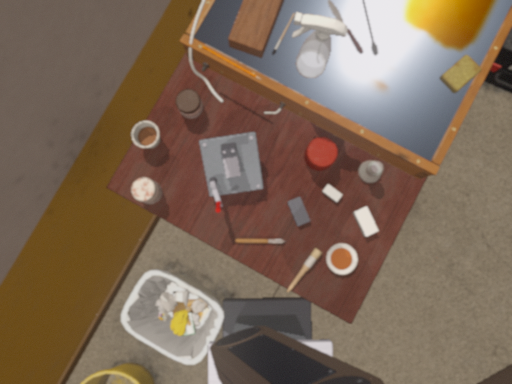

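```bash
python3 - <<'E'
from station import *
import numpy as np
np.set_printoptions(precision=4,suppress=True)
for c in ["scene","top"]:
    get_image(c)
    for n in ["white_block","steel_face","lip","stand","latch","latch_pivot","latch_pin","dark_block","muller","red_tub","white_jar"]:
        try: print(c,n,[(round(d["p"],2),np.round(d["centre"],4)) for d in place_of(n,c)[:4]])
        except Exception as e: print(c,n,e)
print(observe()["t"])
E
```

```text
scene white_block [(0.7, array([ 0.5354, -0.1813, -0.0038])), (0.58, array([ 0.4536, -0.2582,  0.0035])), (0.49, array([ 0.5423,  0.3088, -0.0028]))]
scene steel_face [(0.59, array([0.5992, 0.0868, 0.0995]))]
scene lip [(0.55, array([0.6074, 0.0887, 0.1319]))]
scene stand [(0.84, array([ 0.6206,  0.0886, -0.002 ]))]
scene latch it knows: dark_block, latch_pin, latch_pivot, lip, muller, red_tub, stand, steel_block, steel_face, white_block, white_jar
scene latch_pivot [(0.65, array([0.5602, 0.1326, 0.0749]))]
scene latch_pin [(0.71, array([0.4875, 0.1222, 0.1084]))]
scene dark_block [(0.61, array([ 0.4828, -0.0883,  0.0007]))]
scene muller [(0.54, array([ 0.5867, -0.2748,  0.0016]))]
scene red_tub [(0.79, array([ 0.6308, -0.1421,  0.0006])), (0.39, array([0.5552, 0.1343, 0.0773]))]
scene white_jar [(0.97, array([ 0.5421,  0.3069, -0.001 ]))]
top white_block [(0.65, array([ 0.4544, -0.2523,  0.003 ])), (0.49, array([ 0.527 , -0.1755,  0.0002])), (0.43, array([0.599 , 0.0889, 0.0975]))]
top steel_face [(0.58, array([0.6   , 0.0884, 0.0932])), (0.31, array([ 0.4541, -0.2537,  0.0007]))]
top lip [(0.74, array([0.6098, 0.0887, 0.1309]))]
top stand [(0.96, array([ 0.6197,  0.0883, -0.0041]))]
top latch it knows: dark_block, latch_pin, latch_pivot, lip, muller, red_tub, stand, steel_block, steel_face, white_block, white_jar
top latch_pivot [(0.52, array([0.5562, 0.1326, 0.0743]))]
top latch_pin [(0.44, array([0.4843, 0.1145, 0.108 ]))]
top dark_block [(0.84, array([ 0.4866, -0.0858,  0.0027]))]
top muller [(0.75, array([ 0.5863, -0.2722,  0.0005])), (0.5, array([ 0.4885, -0.0837, -0.0004]))]
top red_tub [(0.8, array([ 0.6308, -0.1396, -0.0006]))]
top white_jar [(0.83, array([0.5411, 0.311 , 0.001 ]))]
1.25
```

```bash
cat > h.py <<'E'
from station import *
import numpy as np, cv2
from scipy.spatial.transform import Rotation as Ro
np.set_printoptions(precision=4,suppress=True)
def px2plane(im,uv,z=0.0,n=np.array([0,0,1.]),p0=None):
    uv=np.atleast_2d(uv).astype(float)
    d=np.c_[(uv[:,0]-im["cx"])/im["fx"],(uv[:,1]-im["cy"])/im["fy"],np.ones(len(uv))]@im["R"]
    o=-im["R"].T@im["t"]
    if p0 is None: p0=np.array([0,0,z])
    s=((p0-o)@n)/(d@n)
    return o+s[:,None]*d
def proj(im,X):
    c=np.atleast_2d(X)@im["R"].T+im["t"]
    return np.c_[c[:,0]/c[:,2]*im["fx"]+im["cx"],c[:,1]/c[:,2]*im["fy"]+im["cy"]]
def pose():
    s=observe(); return np.array(s["eef_pos"]),Ro.from_rotvec(s["ee_rot"])
def plan(pt,Rt,n=None):
    """equal rows to target"""
    p,R=pose()
    rv=(R.inv()*Rt).as_rotvec(); 
    need=max(np.abs(R.inv().apply(pt-p)).max()/0.04,np.abs(rv).max()/0.08)
    n=n or int(np.ceil(need/0.97)); 
    rows=[];Rc=R
    for i in range(n):
        d=Rc.inv().apply((pt-p)/n)/0.04
        rows.append(np.r_[d,rv/n/0.08]); Rc=Rc*Ro.from_rotvec(rv/n)
    print("n",n)
    for k in range(0,n,5): print("; ".join(" ".join("%.3f"%v for v in r) for r in rows[k:k+5]))
def Rtool(z,y):
    z=z/np.linalg.norm(z); y=y-z*(y@z); y/=np.linalg.norm(y)
    return Ro.from_matrix(np.c_[np.cross(y,z),y,z])
E
python3 - <<'E'
from h import *
im=get_image("top")
for d in outline_of("white_block","top")[:3]:
    c=max(cv2.findContours(d["pixels"].astype(np.uint8),0,1)[0],key=cv2.contourArea).reshape(-1,2)
    w=px2plane(im,c,0.022)[:,:2]
    print(d["p"],len(c),cv2.minAreaRect((w*1000).astype(np.float32)))
p,R=pose()
w=get_image("wrist"); print("cam in tool",R.inv().apply(-w["R"].T@w["t"]-p), (R.inv().as_matrix()@w["R"].T))
b=im["color"][100:260,170:430]; cv2.imwrite("pics/topz.png",cv2.resize(b,None,fx=3,fy=3,interpolation=2))
E
```

```text
0.56 73 ((457.5881652832031, -254.82992553710938), (71.61184692382812, 43.13328170776367), 23.98851776123047)
0.54 40 ((530.0003051757812, -173.01043701171875), (46.573577880859375, 25.550525665283203), 54.524261474609375)
cam in tool [ 0.0692  0.0005 -0.141 ] [[-0.0007 -0.9619 -0.2735]
 [ 1.     -0.0005 -0.0006]
 [ 0.0004 -0.2735  0.9619]]
```

View pics/topz.png

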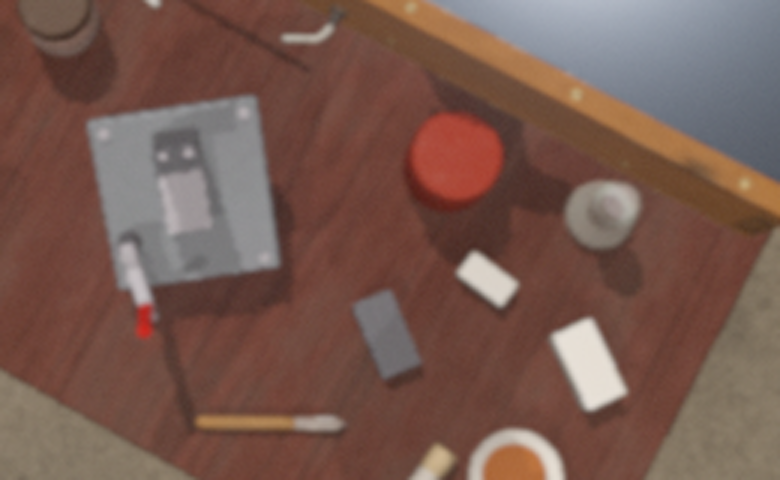

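```bash
python3 - <<'E'
from h import *
p,R=pose()
plan(np.array([.457,-.255,.11]),Rtool(np.array([0,0,-1.]),np.array([np.cos(np.radians(-66)),np.sin(np.radians(-66)),0])),10)
E
```

```text
n 10
0.759 -0.622 0.303 0.000 0.000 0.030; 0.758 -0.624 0.303 0.000 0.000 0.030; 0.756 -0.626 0.303 0.000 0.000 0.030; 0.755 -0.627 0.303 0.000 0.000 0.030; 0.753 -0.629 0.303 0.000 0.000 0.030
0.752 -0.631 0.303 0.000 0.000 0.030; 0.750 -0.633 0.303 0.000 0.000 0.030; 0.749 -0.635 0.303 0.000 0.000 0.030; 0.747 -0.636 0.303 0.000 0.000 0.030; 0.746 -0.638 0.303 0.000 0.000 0.030
```

Request:
apply_moves(
  moves="0.76 -0.62 0.3 0 0 0.03; 0.76 -0.62 0.3 0 0 0.03; 0.76 -0.63 0.3 0 0 0.03; 0.75 -0.63 0.3 0 0 0.03; 0.75 -0.63 0.3 0 0 0.03",
  claw=1,
)

```text
t: 2.02
eef_pos: [0.3736, -0.4313, 0.1712]
ee_rot: [3.069, 0.671, 0.0]
ft_force: [0.5, -0.3, 0.1]
grip_width: 0.0855
```

Request:
apply_moves(
  moves="0.75 -0.63 0.3 0 0 0.03; 0.75 -0.63 0.3 0 0 0.03; 0.75 -0.63 0.3 0 0 0.03; 0.75 -0.63 0.3 0 0 0.03; 0.75 -0.63 0.3 0 0 0.03",
)

```text
t: 2.65
eef_pos: [0.4582, -0.2546, 0.1113]
ee_rot: [3.072, 0.653, 0.001]
ft_force: [-0.3, -0.1, -0.5]
grip_width: 0.0854
```

```bash
cat > blk.py <<'E'
from h import *
import sys
im=get_image("wrist"); cv2.imwrite(sys.argv[1],im["color"])
p,R=pose(); print(observe()["t"],p,R.as_matrix())
for d in outline_of("white_block","wrist")[:3]:
    c=max(cv2.findContours(d["pixels"].astype(np.uint8),0,1)[0],key=cv2.contourArea).reshape(-1,2)
    w=px2plane(im,c,0.024)[:,:2]
    print(d["p"],c.min(0),c.max(0),cv2.minAreaRect((w*1000).astype(np.float32)))
E
python3 blk.py pics/w1.png
```

```text
2.7 [ 0.4582 -0.2502  0.1091] [[ 0.9129  0.4083 -0.0015]
 [ 0.4083 -0.9129  0.0047]
 [ 0.0005 -0.0049 -1.    ]]
0.85 [229 148] [281 245] ((457.5635986328125, -255.09458923339844), (72.2796630859375, 35.883323669433594), 22.7519588470459)
0.71 [153   6] [220  89] ((530.905029296875, -176.24319458007812), (46.50764465332031, 23.91164779663086), 50.765132904052734)
```

View pics/w1.png

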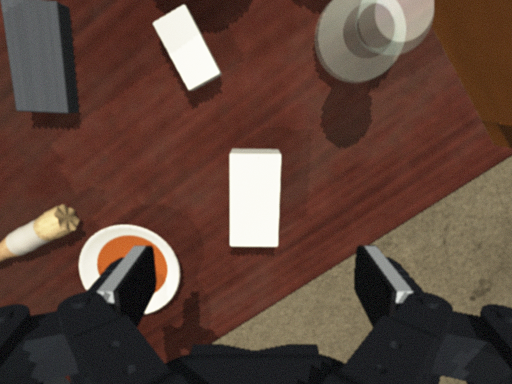

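```bash
python3 - <<'E'
from h import *
plan(np.array([.457,-.2553,.004]),Rtool(np.array([0,0,-1.]),np.array([np.cos(np.radians(-66.4)),np.sin(np.radians(-66.4)),0])),4)
E
```

```text
n 4
-0.011 0.019 0.661 -0.011 0.003 0.033; -0.011 0.019 0.661 -0.011 0.003 0.033; -0.011 0.018 0.661 -0.011 0.003 0.033; -0.011 0.018 0.661 -0.011 0.003 0.033
```

Request:
apply_moves(
  moves="-0.02 0.02 0.65 0 0 0.03; -0.02 0.02 0.65 0 0 0.03; -0.01 0.02 0.65 0 0 0.03; 0 0 0.4 0 0 0; 0 0 0 0 0 0",
)

```text
t: 3.38
eef_pos: [0.456, -0.2585, 0.0164]
ee_rot: [-3.074, -0.641, 0.002]
ft_force: [0.1, 0.0, 0.6]
grip_width: 0.0853
```

```bash
python3 blk.py pics/w2.png; python3 - <<'E'
from h import *
plan(np.array([.457,-.2553,.004]),Rtool(np.array([0,0,-1.]),np.array([np.cos(np.radians(-66.4)),np.sin(np.radians(-66.4)),0])),1)
E
```

```text
3.425 [ 0.4567 -0.259   0.0174] [[ 0.9166  0.3998 -0.0002]
 [ 0.3998 -0.9166  0.0001]
 [-0.0001 -0.0001 -1.    ]]
0.86 [205 170] [291 325] ((458.352294921875, -254.82882690429688), (73.905029296875, 36.14763641357422), 23.007198333740234)
0.81 [92  0] [192  78] ((525.8021240234375, -184.6962127685547), (31.791404724121094, 23.821908950805664), 51.06210708618164)
n 1
0.034 -0.095 0.353 0.016 -0.007 -0.006
```

View pics/w2.png

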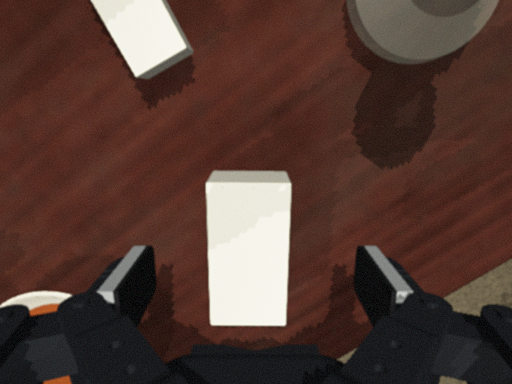

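```bash
python3 - <<'E'
from h import *
im=get_image("wrist")
w=px2plane(im,[(207,183),(290,183),(287,325),(210,325)],0.024); print(w,w.mean(0))
d=w[0]-w[3];print(np.degrees(np.arctan2(d[1],d[0])),np.linalg.norm(d)); d=w[1]-w[2];print(np.degrees(np.arctan2(d[1],d[0])),np.linalg.norm(d),np.linalg.norm(w[0]-w[1]))
c=w.mean(0)
plan(np.array([c[0],c[1],.0045]),Rtool(np.array([0,0,-1.]),np.array([np.cos(np.radians(-66.8)),np.sin(np.radians(-66.8)),0])),2)
E
```

```text
[[ 0.4812 -0.2278  0.024 ]
 [ 0.495  -0.2595  0.024 ]
 [ 0.4317 -0.2876  0.024 ]
 [ 0.4172 -0.2543  0.024 ]] [ 0.4563 -0.2573  0.024 ]
22.490067757793767 0.06924635566920295
24.015907179411084 0.06925291801637298 0.03454130215996411
n 2
-0.003 -0.031 0.175 0.012 -0.006 0.041; -0.003 -0.031 0.175 0.012 -0.006 0.041
```

Request:
apply_moves(
  moves="0 -0.03 0.16 0 0 0.03; 0 -0.03 0.16 0 0 0.03; 0 0 0 0 0 0; 0 0 0 0 0 0; 0 0 0 0 0 0",
)

```text
t: 4.15
eef_pos: [0.4559, -0.2566, 0.0047]
ee_rot: [3.076, 0.635, 0.0]
ft_force: [-0.3, 0.5, -0.6]
grip_width: 0.0853
```

Request:
apply_moves(
  moves="0 0 0 0 0 0; 0 0 0 0 0 0; 0 0 0 0 0 0; 0 0 0 0 0 0; 0 0 0 0 0 0",
  claw=-1,
)

```text
t: 4.78
eef_pos: [0.4561, -0.2568, 0.0049]
ee_rot: [3.076, 0.634, 0.001]
ft_force: [0.5, 0.3, 3.1]
grip_width: 0.0348
```

```bash
cat >> h.py <<'E'
class F:  # face frame
    def __init__(s,o,yaw):
        y=np.radians(yaw);a=np.radians(28)
        s.o=np.array(o)
        s.u=np.array([np.cos(a)*np.cos(y),np.cos(a)*np.sin(y),np.sin(a)])
        s.v=np.array([-np.sin(y),np.cos(y),0]); s.n=np.cross(s.u,s.v)
    def w(s,x,y,z): return s.o+x*s.u+y*s.v+z*s.n
    def l(s,X): return (np.atleast_2d(X)-s.o)@np.c_[s.u,s.v,s.n]
    def tool(s,twist=0):  # tool z=-n, tool x=u
        return Ro.from_matrix(np.c_[s.u,-s.v,-s.n])*Ro.from_euler('z',twist)
E
python3 - <<'E'
from h import *
f=F([.5998,.0878,.096],7)
t=f.w(-.07,0,.1); print(t)
p,R=pose(); 
def plan2(p,R,pt,Rt,n):
    rv=(R.inv()*Rt).as_rotvec();Rc=R
    for i in range(n):
        d=Rc.inv().apply((pt-p)/n)/0.04
        print(" ".join("%.2f"%v for v in np.r_[d,rv/n/0.08]),end="; "); Rc=Rc*Ro.from_rotvec(rv/n)
    print()
m=p+np.array([0,0,.16])
plan2(p,R,m,R,5); plan2(m,R,t,f.tool(),15)
E
```

```text
[0.4919 0.0745 0.1514]
0.00 0.00 -0.80 0.00 0.00 0.00; 0.00 0.00 -0.80 0.00 0.00 0.00; 0.00 0.00 -0.80 0.00 0.00 0.00; 0.00 0.00 -0.80 0.00 0.00 0.00; 0.00 0.00 -0.80 0.00 0.00 0.00; 
0.27 -0.48 0.02 -0.06 0.40 0.23; 0.26 -0.49 0.03 -0.06 0.40 0.23; 0.25 -0.49 0.03 -0.06 0.40 0.23; 0.24 -0.50 0.04 -0.06 0.40 0.23; 0.23 -0.50 0.05 -0.06 0.40 0.23; 0.22 -0.51 0.05 -0.06 0.40 0.23; 0.21 -0.51 0.06 -0.06 0.40 0.23; 0.20 -0.52 0.06 -0.06 0.40 0.23; 0.19 -0.52 0.06 -0.06 0.40 0.23; 0.17 -0.52 0.07 -0.06 0.40 0.23; 0.16 -0.53 0.07 -0.06 0.40 0.23; 0.15 -0.53 0.07 -0.06 0.40 0.23; 0.14 -0.53 0.07 -0.06 0.40 0.23; 0.13 -0.54 0.08 -0.06 0.40 0.23; 0.11 -0.54 0.08 -0.06 0.40 0.23;
```

Request:
apply_moves(
  moves="0 0 -0.3 0 0 0; 0 0 -0.9 0 0 0; 0 0 -0.9 0 0 0; 0 0 -0.9 0 0 0; 0 0 -0.9 0 0 0",
)

```text
t: 5.4
eef_pos: [0.4551, -0.2558, 0.1614]
ee_rot: [-3.076, -0.634, 0.001]
ft_force: [-0.2, -0.3, -3.3]
grip_width: 0.0348
```

Request:
apply_moves(
  moves="0.27 -0.48 0.02 -0.06 0.4 0.23; 0.26 -0.49 0.03 -0.06 0.4 0.23; 0.25 -0.49 0.03 -0.06 0.4 0.23; 0.24 -0.5 0.04 -0.06 0.4 0.23; 0.23 -0.5 0.05 -0.06 0.4 0.23",
)

```text
t: 6.02
eef_pos: [0.4669, -0.1445, 0.1552]
ee_rot: [-3.083, -0.488, -0.254]
ft_force: [0.3, -0.2, -2.8]
grip_width: 0.0347
```

Request:
apply_moves(
  moves="0.22 -0.51 0.05 -0.06 0.4 0.23; 0.21 -0.51 0.06 -0.06 0.4 0.23; 0.2 -0.52 0.06 -0.06 0.4 0.23; 0.19 -0.52 0.06 -0.06 0.4 0.23; 0.17 -0.52 0.07 -0.06 0.4 0.23",
)

```text
t: 6.65
eef_pos: [0.4787, -0.0344, 0.151]
ee_rot: [-3.064, -0.339, -0.504]
ft_force: [0.3, -0.9, -2.4]
grip_width: 0.0346
```

Request:
apply_moves(
  moves="0.16 -0.53 0.07 -0.06 0.4 0.23; 0.15 -0.53 0.07 -0.06 0.4 0.23; 0.14 -0.53 0.07 -0.06 0.4 0.23; 0.13 -0.54 0.08 -0.06 0.4 0.23; 0.11 -0.54 0.08 -0.06 0.4 0.23",
)

```text
t: 7.28
eef_pos: [0.4898, 0.0762, 0.146]
ee_rot: [-3.018, -0.188, -0.746]
ft_force: [-0.3, -0.4, -2.9]
grip_width: 0.0348
```

```bash
python3 - <<'E'
from h import *
get_image("top")
im=get_image("wrist"); cv2.imwrite("pics/w3.png",im["color"])
p,R=pose(); print(observe()["t"],p); print(R.as_matrix(),observe()["ft_force"])
for n in ["steel_face","lip","latch_pivot","latch_pin","stand","white_block"]:
    for c in ["wrist","top"]:
        print(n,c,[(round(d["p"],2),np.round(d["centre"],4)) for d in place_of(n,c)[:3]])
cv2.imwrite("pics/s3.png",cv2.resize(get_image("scene")["color"][140:260,200:360],None,fx=4,fy=4,interpolation=2))
E
```

```text
7.375 [0.4888 0.0771 0.1452]
[[ 0.8788  0.1269  0.46  ]
 [ 0.1133 -0.9919  0.057 ]
 [ 0.4636  0.002  -0.8861]] [ 0.0544  0.4992 -2.6724]
steel_face wrist [(0.67, array([0.6061, 0.0854, 0.1005]))]
steel_face top [(0.75, array([ 0.6187,  0.0897, -0.0038])), (0.7, array([0.5967, 0.085 , 0.0968]))]
lip wrist [(0.96, array([0.6111, 0.0872, 0.132 ])), (0.27, array([ 0.5436,  0.3054, -0.0005]))]
lip top [(0.61, array([0.6141, 0.0863, 0.131 ])), (0.57, array([0.5587, 0.1338, 0.0748])), (0.3, array([ 0.5854, -0.2714, -0.    ]))]
latch_pivot wrist []
latch_pivot top [(0.76, array([0.5556, 0.1291, 0.0707])), (0.71, array([0.5377, 0.3098, 0.0003]))]
latch_pin wrist [(0.89, array([0.4851, 0.1161, 0.1072])), (0.66, array([ 0.6154,  0.0834, -0.0028])), (0.25, array([ 0.4841, -0.0835,  0.0038]))]
latch_pin top [(0.74, array([0.4822, 0.1198, 0.1076]))]
stand wrist [(0.85, array([ 0.6185,  0.0851, -0.0017]))]
stand top [(0.92, array([ 0.6152,  0.0902, -0.0032]))]
white_block wrist [(0.84, array([0.4946, 0.0754, 0.139 ])), (0.34, array([ 0.6141,  0.0874, -0.0005]))]
white_block top [(0.53, array([0.4909, 0.0767, 0.1431])), (0.48, array([ 0.5307, -0.1722,  0.0013]))]
```

View pics/w3.png

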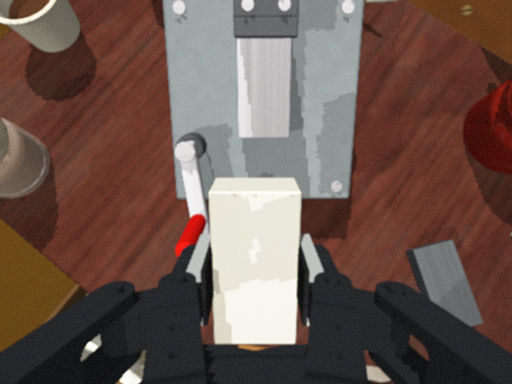

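View pics/s3.png

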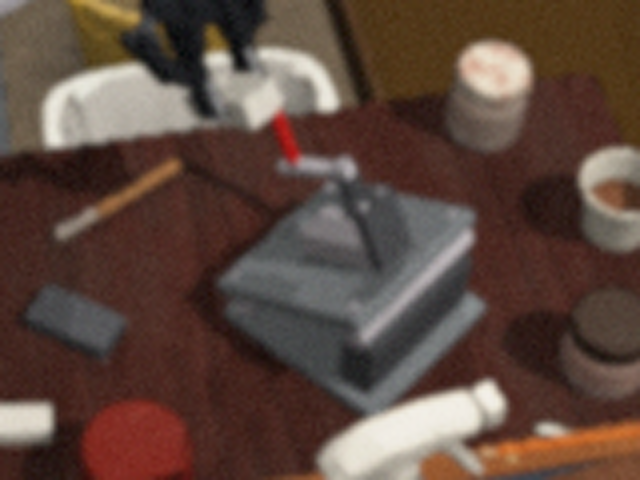

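```bash
python3 - <<'E'
import cv2
im=cv2.imread("pics/w3.png")[0:200,160:360]
cv2.imwrite("pics/w3z.png",cv2.resize(im,None,fx=3,fy=3,interpolation=cv2.INTER_CUBIC))
E
```

```text
(no output)
```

View pics/w3z.png

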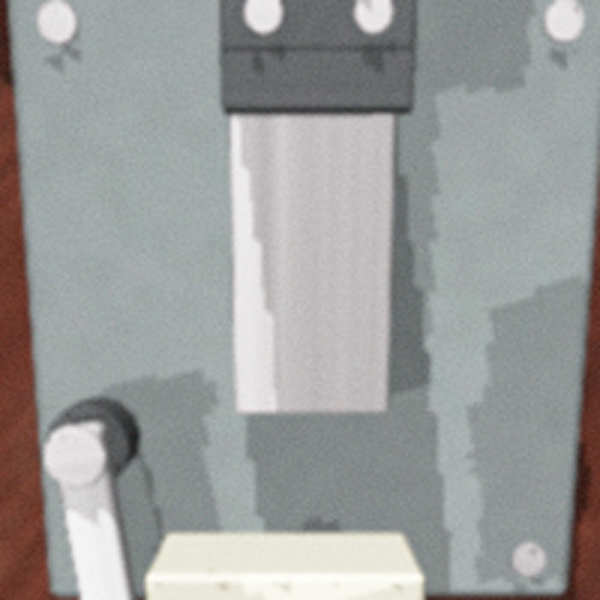

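```bash
cat > fit.py <<'E'
from h import *
from scipy.optimize import least_squares
def fit(im,obs,x0=(.6,.087,.097,7),prior=True,fixz=None):
    # obs: list of (local xyz, uv)
    L=np.array([o[0] for o in obs]);UV=np.array([o[1] for o in obs],float)
    def r(x):
        f=F(x[:3],x[3]); 
        e=(proj(im,np.array([f.w(*l) for l in L]))-UV).ravel()
        e=e[~np.isnan(e)]
        return np.r_[e,(x[2]-.0965)/.004*.7 if prior else []]
    s=least_squares(r,x0,x_scale=[.01,.01,.01,1]); 
    print("fit",s.x,"res",r(s.x).round(2)); return s.x
E
python3 - <<'E'
from fit import *
im=get_image("wrist")
N=np.nan
obs=[((-.035,.018,0),(239.3,137)),((-.035,-.018,0),(289.3,137)),((.0255,0,.0265),(265.2,37.2)),
 ((.019,.018,0),(237,N)),((.019,-.018,0),(291.2,N))]
x=fit(im,obs); fit(im,obs,prior=False)
f=F(x[:3],x[3]); p,R=pose()
print("tcp local",f.l(p)*1000,"tool in face",(Ro.from_matrix(np.c_[f.u,-f.v,-f.n]).inv()*R).as_rotvec())
for nm,X in dict(pinw=[.4851,.1161,.1072],pint=[.4822,.1198,.1076],piv=[.556,.131,.0735],lip=[.6111,.0872,.132]).items(): print(nm,f.l(X)*1000)
E
```

```text
fit [0.603  0.0812 0.0961 7.8181] res [-0.62  0.14  0.35 -0.44  0.43  0.24 -0.23  0.   -0.08]
fit [0.603  0.0812 0.096  7.8178] res [-0.62  0.13  0.34 -0.45  0.43  0.26 -0.22 -0.  ]
tcp local [[-75.6005   8.6319  97.1404]] tool in face [-0.0091 -0.005   0.0092]
pinw [[-93.7202  50.5772  62.4518]]
pint [[-95.6248  54.6372  63.9175]]
piv [[-45.7327  55.6942  -1.2312]]
lip [[24.6689  4.8062 27.5909]]
```

```bash
cat > go.py <<'E'
import sys
from h import *
# usage: go.py x y z(mm, local) n [twist]
f=F(np.load("face.npy")[:3],np.load("face.npy")[3])
a=[float(v) for v in sys.argv[1:]]
p,R=pose(); print("tcp local",f.l(p)*1000)
plan(f.w(a[0]/1e3,a[1]/1e3,a[2]/1e3),f.tool(a[4] if len(a)>4 else 0),int(a[3]))
E
python3 -c "
import numpy as np; np.save('face.npy',[.603,.0812,.0961,7.82])"
python3 go.py -18 0 40 4
```

```text
tcp local [[-75.6092   8.6718  97.0966]]
n 4
0.362 0.048 0.356 0.029 0.016 -0.029; 0.362 0.049 0.356 0.029 0.016 -0.029; 0.361 0.051 0.356 0.029 0.016 -0.029; 0.361 0.053 0.357 0.029 0.016 -0.029
```

Request:
apply_moves(
  moves="0.36 0.05 0.36 0.03 0.02 -0.03; 0.36 0.05 0.36 0.03 0.02 -0.03; 0.36 0.05 0.36 0.03 0.02 -0.03; 0.36 0.05 0.36 0.03 0.02 -0.03; 0 0 0 0 0 0",
)

```text
t: 8.7
eef_pos: [0.5693, 0.0766, 0.122]
ee_rot: [-3.009, -0.206, -0.751]
ft_force: [-0.6, -0.7, -1.5]
grip_width: 0.0347
```

```bash
cat > look.py <<'E'
import sys
from h import *
im=get_image("wrist"); n=sys.argv[1]; cv2.imwrite(f"pics/{n}.png",im["color"])
cv2.imwrite(f"pics/{n}s.png",cv2.resize(get_image("scene")["color"][150:230,220:330],None,fx=6,fy=6,interpolation=2))
f=F(np.load("face.npy")[:3],np.load("face.npy")[3]); p,R=pose(); s=observe()
print(s["t"],"local",f.l(p)*1000,"rot",(f.tool().inv()*R).as_rotvec(),s["ft_force"],s["grip_width"])
E
python3 look.py w4
```

```text
8.8 local [[-18.803    0.3709  39.3168]] rot [ 0.0009  0.0002 -0.0006] [ 0.5514  0.6443 -2.5673] 0.03479228924869183
```

View pics/w4.png

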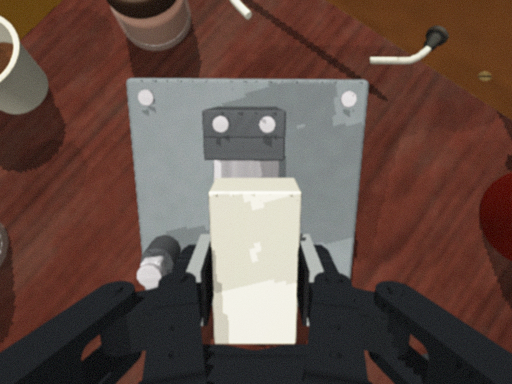

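View pics/w4s.png

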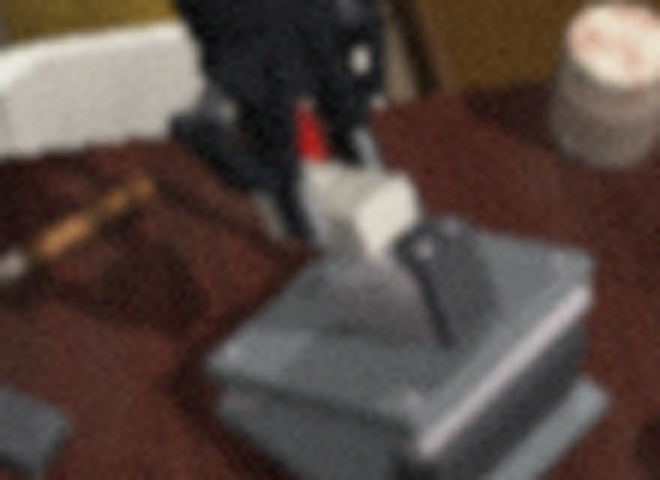

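```bash
python3 - <<'E'
import cv2
im=cv2.imread("pics/w4.png")[70:200,120:380]
cv2.imwrite("pics/w4z.png",cv2.resize(im,None,fx=3,fy=3,interpolation=cv2.INTER_CUBIC))
E
```

```text
(no output)
```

View pics/w4z.png

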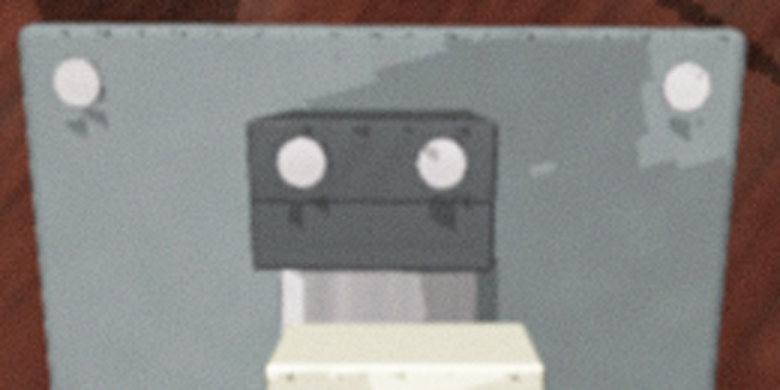

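```bash
python3 - <<'E'
from fit import *
im=get_image("wrist"); N=np.nan
obs=[((.0255,0,.0265),(244.3,159.7)),((.0227,.018,0),(213.7,N)),((.0227,-.018,0),(279,N)),]
UV=np.array([(20,27),(744,33),(77,82),(687,86)])/3+[120,70]
# plate points: at z=-20, unknown x but same x, y=+-70 
def mk(x):
    f=F(x[:3],x[3]); 
    L=[f.w(.0255,0,.0265),f.w(.0227,.018,0),f.w(.0227,-.018,0),f.w(x[4],x[6],-.02),f.w(x[4],-x[6],-.02),f.w(x[5],x[7],-.018),f.w(x[5],-x[7],-.018)]
    return proj(im,np.array(L))
O=np.vstack([[244.3,159.7],[213.7,N],[279,N],UV])
def r(x):
    e=(mk(x)-O).ravel(); return np.r_[e[~np.isnan(e)],(x[2]-.0962)/.003]
s=least_squares(r,[.603,.086,.096,7.8,.08,.06,.07,.06],x_scale=[.01,.01,.01,1,.01,.01,.01,.01]); print(s.x,r(s.x).round(2))
x=s.x; f=F(x[:3],x[3]); p,R=pose(); print("tcp",f.l(p)*1000,(f.tool().inv()*R).as_rotvec())
# held block corners in tool frame, plane 19.3 behind tcp
z=R.as_matrix()[:,2]
w=px2plane(im,[(210,193),(300,193),(296,343),(214,343)],n=z,p0=p-z*.0193); print(R.inv().apply(w-p)*1000)
print("pin",f.l([[.4851,.1161,.1072],[.4822,.1198,.1076]])*1000)
E
```

```text
[0.5988 0.0853 0.0945 7.3231 0.0627 0.0529 0.0685 0.0579] [ 0.25 -0.02 -0.65  0.38  0.07  0.08  0.07 -0.08 -0.08 -0.12 -0.09  0.12
 -0.58]
tcp [[-14.8307  -4.4643  39.2661]] [ 0.0049  0.0007 -0.0083]
[[ 33.5498 -16.2569 -19.3   ]
 [ 33.5239  17.7476 -19.3   ]
 [-34.1053  18.4718 -19.3   ]
 [-34.0817 -17.0435 -19.3   ]]
pin [[-90.1179  45.079   62.3369]
 [-92.0533  49.1184  63.819 ]]
```

```bash
python3 -c "
import numpy as np; np.save('face.npy',[.5988,.0853,.0945,7.32])"
python3 go.py -19 0.4 22 2
```

```text
tcp local [[-14.8562  -4.5035  39.2429]]
n 2
-0.051 -0.061 0.216 -0.031 -0.004 0.052; -0.052 -0.061 0.216 -0.031 -0.004 0.052
```

Request:
apply_moves(
  moves="-0.1 -0.12 0 -0.03 0 0.05; 0 0 0.21 -0.03 0 0.05; 0 0 0.21 0 0 0; 0 0 0 0 0 0; 0 0 0 0 0 0",
)

```text
t: 9.48
eef_pos: [0.5725, 0.082, 0.1055]
ee_rot: [-3.012, -0.193, -0.753]
ft_force: [-1.1, -0.0, -3.4]
grip_width: 0.0345
```

```bash
python3 look.py w5; python3 - <<'E'
import cv2
im=cv2.imread("pics/w5.png")[70:270,140:370]
cv2.imwrite("pics/w5z.png",cv2.resize(im,None,fx=3,fy=3,interpolation=cv2.INTER_CUBIC))
E
```

```text
9.575 local [[-18.0061   0.0142  22.4083]] rot [-0.0002  0.0018 -0.0003] [ 0.2032  0.5624 -2.975 ] 0.03470434715127287
```

View pics/w5z.png

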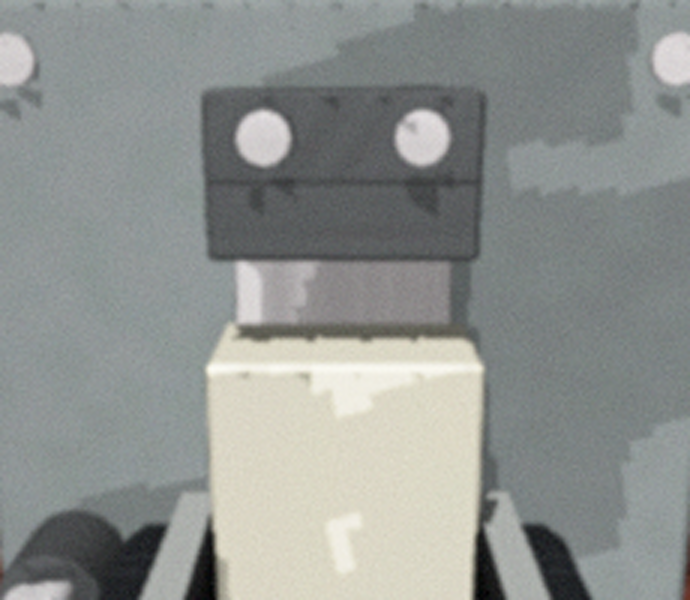

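View pics/w5s.png

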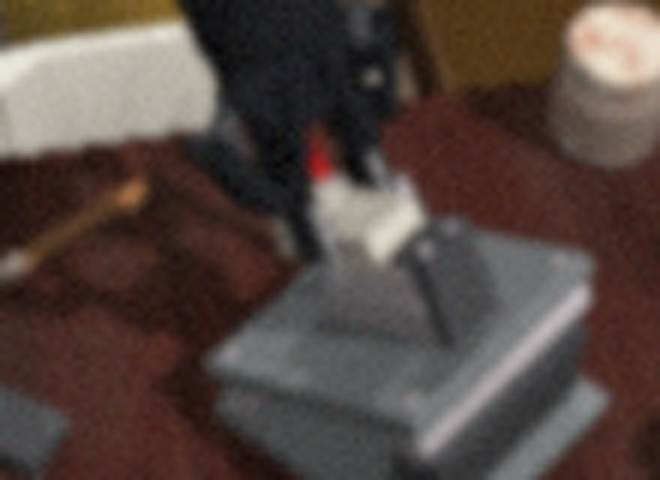

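Request:
apply_moves(
  moves="0 0 0.2 0 0 0; 0 0 0.15 0 0 0; 0 0 0 0 0 0; 0 0 0 0 0 0; 0 0 0 0 0 0",
)

```text
t: 10.2
eef_pos: [0.5791, 0.0829, 0.0935]
ee_rot: [-3.012, -0.193, -0.754]
ft_force: [-1.2, -1.0, -1.7]
grip_width: 0.0346
```

```bash
python3 look.py w6; python3 - <<'E'
import cv2
im=cv2.imread("pics/w6.png")[70:270,140:370]
cv2.imwrite("pics/w6z.png",cv2.resize(im,None,fx=3,fy=3,interpolation=cv2.INTER_CUBIC))
E
```

```text
10.3 local [[-18.006    0.093    8.5066]] rot [-0.0002  0.0019 -0.0004] [-0.3636  0.3063 -2.7625] 0.03438330132312671
```

View pics/w6z.png

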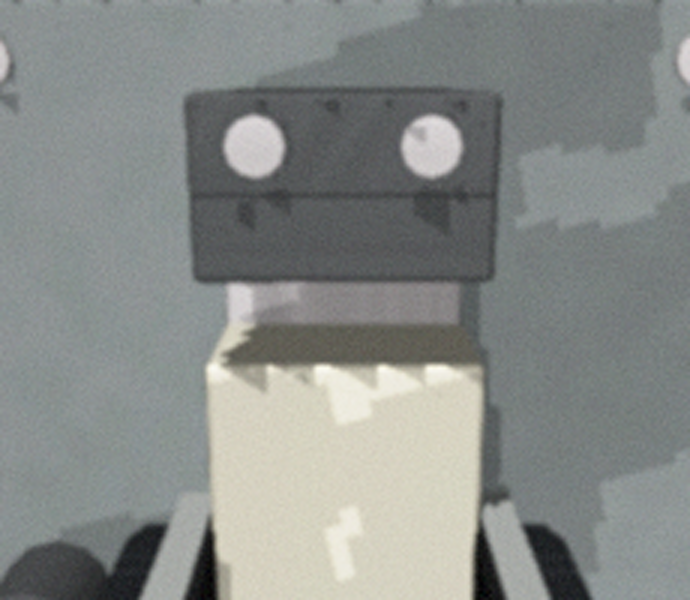

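Request:
apply_moves(
  moves="0 0 0.03 0 0 0; 0 0 0.03 0 0 0; 0 0 0.02 0 0 0; 0 0 0 0 0 0; 0 0 0 0 0 0",
)

```text
t: 10.92
eef_pos: [0.5802, 0.083, 0.0913]
ee_rot: [-3.012, -0.194, -0.752]
ft_force: [-9.1, -2.0, 6.6]
grip_width: 0.0347
```

```bash
python3 look.py w7
```

```text
11.025 local [[-18.1376   0.1206   5.951 ]] rot [ 0.0003  0.0005 -0.0007] [-8.2134 -1.9294  6.5815] 0.03477464758478633
```

Request:
apply_moves(
  moves="0 0 -0.01 0 0 0; 0 0 0 0 0 0; 0 0 0 0 0 0; 0 0 0 0 0 0; 0 0 0 0 0 0",
  claw=0.1,
)

```text
t: 11.65
eef_pos: [0.5803, 0.083, 0.0908]
ee_rot: [-3.012, -0.193, -0.753]
ft_force: [-0.9, 0.1, 0.3]
grip_width: 0.0469
```

```bash
python3 look.py w8
```

```text
11.75 local [[-18.2256   0.1275   5.4917]] rot [-0.0001  0.0014 -0.0003] [ 0.3162  0.6032 -0.0395] 0.04700112556570718
```

View pics/w8.png

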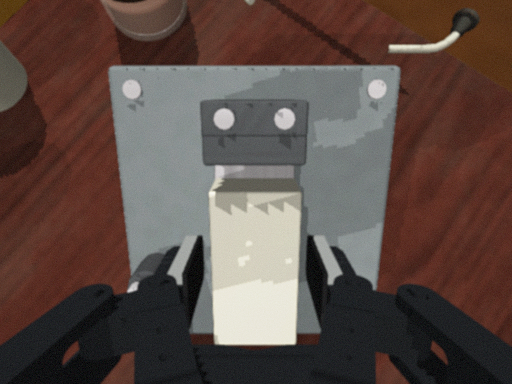

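View pics/w8s.png

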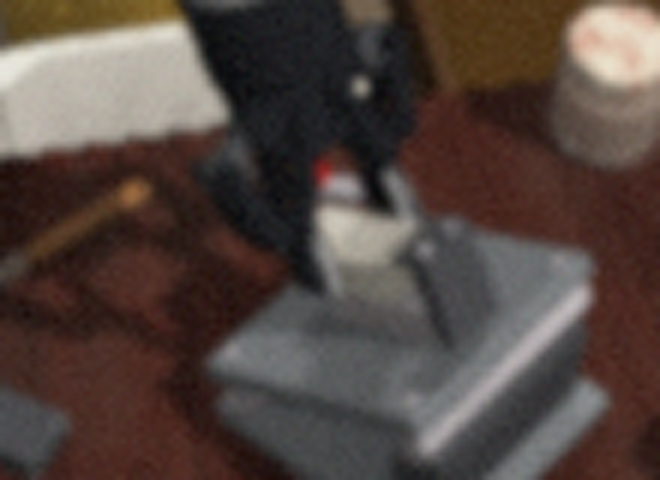

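Request:
apply_moves(
  moves="0 0 0 0 0 0; 0 0 0 0 0 0; 0 0 0 0 0 0; 0 0 0 0 0 0; 0 0 0 0 0 0",
  claw=-1,
)

```text
t: 12.38
eef_pos: [0.5802, 0.083, 0.0911]
ee_rot: [-3.012, -0.193, -0.753]
ft_force: [-5.3, -1.0, 5.4]
grip_width: 0.0345
```

Request:
apply_moves(
  moves="0.06 0 0 0 0 0; 0.06 0 0 0 0 0; 0.06 0 0 0 0 0; 0.06 0 0 0 0 0; 0 0 0 0 0 0",
)

```text
t: 13.0
eef_pos: [0.5803, 0.0832, 0.0909]
ee_rot: [-3.019, -0.2, -0.72]
ft_force: [-41.6, -14.2, 26.2]
grip_width: 0.0348
```

```bash
python3 look.py w9;  python3 - <<'E'
import cv2
im=cv2.imread("pics/w9.png")[70:270,140:370]
cv2.imwrite("pics/w9z.png",cv2.resize(im,None,fx=3,fy=3,interpolation=cv2.INTER_CUBIC))
E
```

```text
13.1 local [[-18.084    0.3134   5.5597]] rot [ 0.003  -0.0204 -0.0036] [-41.0266 -14.317   24.6381] 0.034952705474727654
```

View pics/w9z.png

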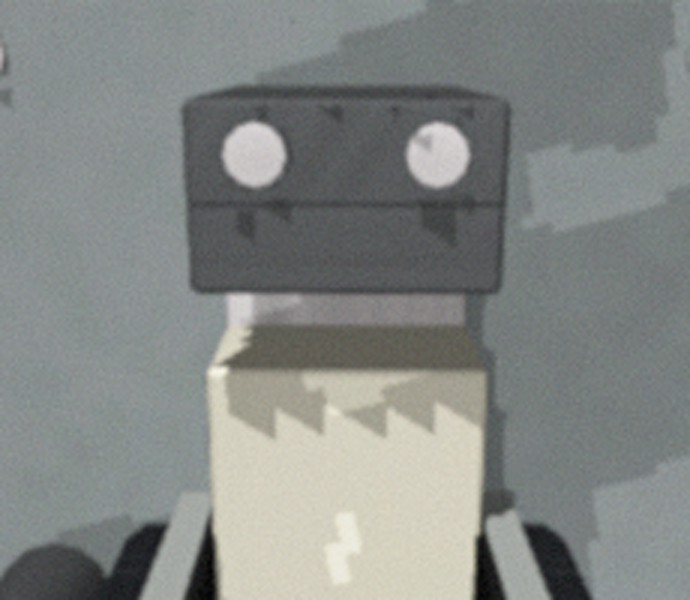

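Request:
apply_moves(
  moves="-0.06 0 0 0 0 0; -0.06 0 0 0 0 0; -0.06 0 0 0 0 0; -0.05 0 0 0 0 0; 0 0 0 0 0 0",
)

```text
t: 13.72
eef_pos: [0.5803, 0.0831, 0.091]
ee_rot: [-3.012, -0.194, -0.752]
ft_force: [-5.8, -1.1, 6.4]
grip_width: 0.0345
```

```bash
python3 look.py w10
```

```text
13.825 local [[-18.0091   0.1922   5.6752]] rot [ 0.0002  0.0004 -0.0007] [-5.746  -0.9394  5.6868] 0.03455756139232793
```

Request:
apply_moves(
  moves="0 0 -0.02 0 0 0; 0 0 0 0 0 0; 0 0 0 0 0 0; 0 0 0 0 0 0; 0 0 0 0 0 0",
)

```text
t: 14.45
eef_pos: [0.5802, 0.0831, 0.0915]
ee_rot: [-3.012, -0.193, -0.753]
ft_force: [-0.7, 0.7, -2.6]
grip_width: 0.0347
```

```bash
python3 look.py w11
```

```text
14.55 local [[-17.8505   0.1016   6.2954]] rot [-0.0001  0.0014 -0.0003] [-0.2932  0.513  -2.8295] 0.034518109859133596
```

Request:
apply_moves(
  moves="0.05 0 0 0 0 0; 0.06 0 0 0 0 0; 0.06 0 0 0 0 0; 0.06 0 0 0 0 0; 0 0 0 0 0 0",
)

```text
t: 15.18
eef_pos: [0.5886, 0.0841, 0.0963]
ee_rot: [-3.012, -0.193, -0.754]
ft_force: [-0.3, -1.2, -1.8]
grip_width: 0.0348
```

```bash
python3 look.py w12
```

```text
15.275 local [[-8.6482  0.1501  6.3463]] rot [-0.0001  0.0013 -0.0004] [-0.2025 -0.8011 -2.5986] 0.03501005371219295
```

View pics/w12.png

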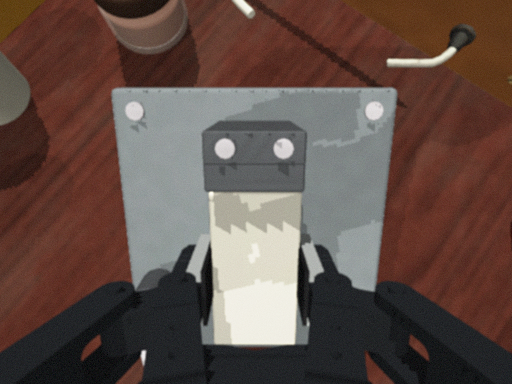

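Request:
apply_moves(
  moves="0.03 0 0 0 0 0; 0.03 0 0 0 0 0; 0.03 0 0 0 0 0; 0.03 0 0 0 0 0; 0 0 0 0 0 0",
)

```text
t: 15.9
eef_pos: [0.5926, 0.0846, 0.0985]
ee_rot: [-3.012, -0.193, -0.754]
ft_force: [-1.3, 0.7, -2.4]
grip_width: 0.035
```

```bash
python3 look.py w13
```

```text
16.0 local [[-3.8409  0.1223  6.3344]] rot [-0.0001  0.0014 -0.0004] [-0.4224  0.0813 -2.6794] 0.03460365962211538
```

Request:
apply_moves(
  moves="0.02 0 0 0 0 0; 0.02 0 0 0 0 0; 0.02 0 0 0 0 0; 0.01 0 0 0 0 0; 0 0 0 0 0 0",
)

```text
t: 16.62
eef_pos: [0.595, 0.0849, 0.0997]
ee_rot: [-3.012, -0.193, -0.753]
ft_force: [1.2, 0.2, -1.8]
grip_width: 0.0346
```

```bash
python3 look.py w14
```

```text
16.725 local [[-1.0635  0.1404  6.3422]] rot [-0.0001  0.0014 -0.0004] [-0.4489 -0.3948 -2.3038] 0.03476004291210977
```

Request:
apply_moves(
  moves="0.02 0 0 0 0 0; 0.01 0 0 0 0 0; 0.01 0 0 0 0 0; 0 0 0 0 0 0; 0 0 0 0 0 0",
)

```text
t: 17.35
eef_pos: [0.5963, 0.0851, 0.1004]
ee_rot: [-3.012, -0.193, -0.753]
ft_force: [0.0, 0.2, -1.9]
grip_width: 0.035
```

```bash
python3 look.py w15
```

```text
17.45 local [[0.5456 0.1332 6.3452]] rot [-0.0001  0.0014 -0.0003] [ 0.1152  0.1979 -2.2914] 0.03451154804464565
```

Request:
apply_moves(
  moves="0.02 0 0 0 0 0; 0.02 0 0 0 0 0; 0 0 0 0 0 0; 0 0 0 0 0 0; 0 0 0 0 0 0",
)

```text
t: 18.08
eef_pos: [0.5977, 0.0853, 0.1011]
ee_rot: [-3.012, -0.193, -0.753]
ft_force: [-0.2, -0.9, -2.6]
grip_width: 0.0349
```

```bash
python3 look.py w16
```

```text
18.175 local [[2.1394 0.1273 6.356 ]] rot [-0.0001  0.0014 -0.0003] [ 0.556  -0.6185 -2.249 ] 0.034706676746526034
```

View pics/w16.png

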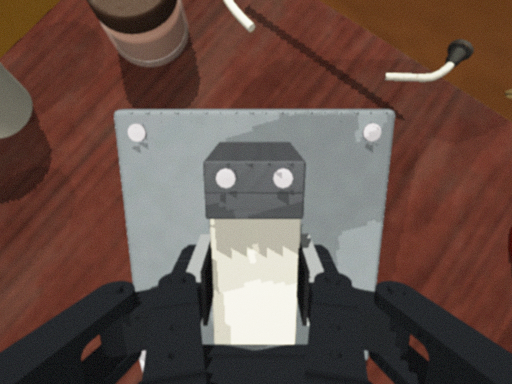

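View pics/w16s.png

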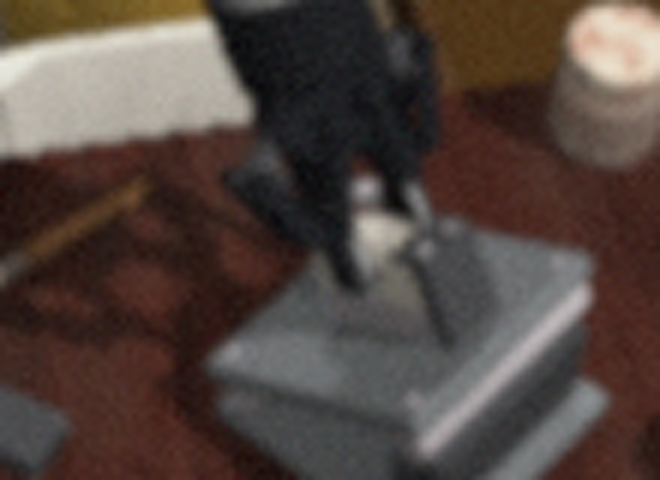

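Request:
apply_moves(
  moves="0.01 0 0 0 0 0; 0.01 0 0 0 0 0; 0 0 0 0 0 0; 0 0 0 0 0 0; 0 0 0 0 0 0",
)

```text
t: 18.8
eef_pos: [0.5984, 0.0854, 0.1015]
ee_rot: [-3.012, -0.193, -0.753]
ft_force: [0.2, 0.1, -2.7]
grip_width: 0.0347
```

```bash
python3 look.py w17
```

```text
18.9 local [[2.9358 0.1165 6.3598]] rot [-0.0001  0.0014 -0.0003] [-0.5709 -0.8211 -3.029 ] 0.034524081971442626
```

Request:
apply_moves(
  moves="0.01 0 0 0 0 0; 0.01 0 0 0 0 0; 0.01 0 0 0 0 0; 0 0 0 0 0 0; 0 0 0 0 0 0",
)

```text
t: 19.52
eef_pos: [0.5991, 0.0855, 0.1017]
ee_rot: [-3.012, -0.193, -0.752]
ft_force: [-1.1, -1.3, -2.0]
grip_width: 0.0351
```

```bash
python3 look.py w18
```

```text
19.625 local [[3.6621 0.1848 6.2199]] rot [ 0.0001  0.0004 -0.0004] [-3.5198 -0.9368 -2.4387] 0.03487578725114787
```

Request:
apply_moves(
  moves="0.01 0 0 0 0 0; 0 0 0.02 0 0 0; 0 0 0 0 0 0; 0 0 0 0 0 0; 0 0 0 0 0 0",
)

```text
t: 20.25
eef_pos: [0.5994, 0.0857, 0.1013]
ee_rot: [-3.013, -0.194, -0.75]
ft_force: [-7.3, -2.0, 1.7]
grip_width: 0.0348
```

```bash
python3 look.py w19
```

```text
20.35 local [[3.7149 0.2736 5.716 ]] rot [ 0.0004 -0.001  -0.0009] [-6.5112 -1.8612  0.7689] 0.034808604583529294
```

Lightly against stop and face. Release.

Request:
apply_moves(
  moves="0 0 0 0 0 0; 0 0 0 0 0 0; 0 0 0 0 0 0; 0 0 0 0 0 0; 0 0 0 0 0 0",
  claw=0.1,
)

```text
t: 20.98
eef_pos: [0.6004, 0.0856, 0.1017]
ee_rot: [-3.012, -0.193, -0.754]
ft_force: [-0.1, 0.3, -0.3]
grip_width: 0.047
```

Request:
apply_moves(
  moves="0 0 -0.5 0 0 0; 0 0 -1 0 0 0; -0.6 0 -0.6 0 0 0; -0.9 0 0 0 0 0; -0.9 0 0 0 0 0",
)

```text
t: 21.6
eef_pos: [0.4764, 0.0696, 0.1307]
ee_rot: [-3.012, -0.193, -0.756]
ft_force: [0.4, 0.9, -0.3]
grip_width: 0.047
```

```bash
python3 look.py w20; python3 - <<'E'
from h import *
im=get_image("wrist"); cv2.imwrite("pics/w20b.png",im["color"])
for n in ["latch_pin","latch_pivot","lip","white_block"]: print(n,[(round(d["p"],2),np.round(d["centre"],4)) for d in place_of(n,"wrist")[:3]])
E
```

```text
21.7 local [[-97.1262   1.084   88.1265]] rot [ 0.0015 -0.0051  0.0004] [-0.9682 -0.2962  0.4227] 0.047048181428392635
latch_pin [(0.63, array([0.4856, 0.1183, 0.1072]))]
latch_pivot []
lip []
white_block [(0.56, array([0.6058, 0.0873, 0.0959]))]
```

View pics/w20b.png

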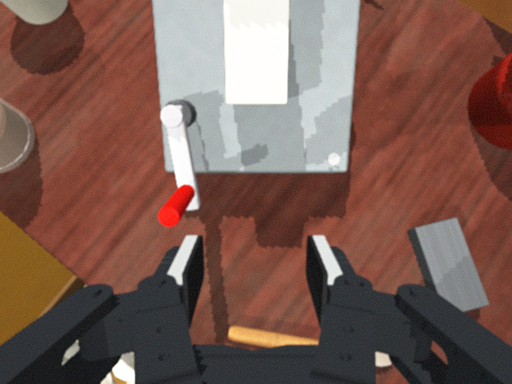

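```bash
python3 - <<'E'
import cv2
im=cv2.imread("pics/w20b.png")[0:230,150:360]
cv2.imwrite("pics/w20z.png",cv2.resize(im,None,fx=3,fy=2.6 and 3,interpolation=cv2.INTER_CUBIC)[:600])
E
```

```text
(no output)
```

View pics/w20z.png

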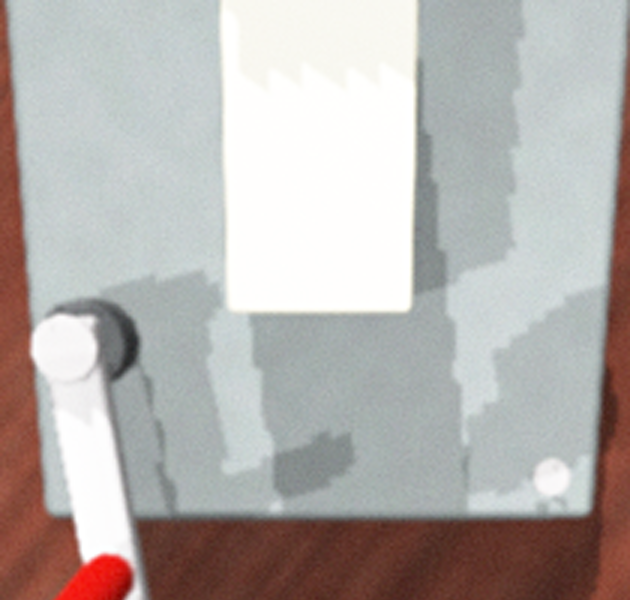

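View pics/w20s.png

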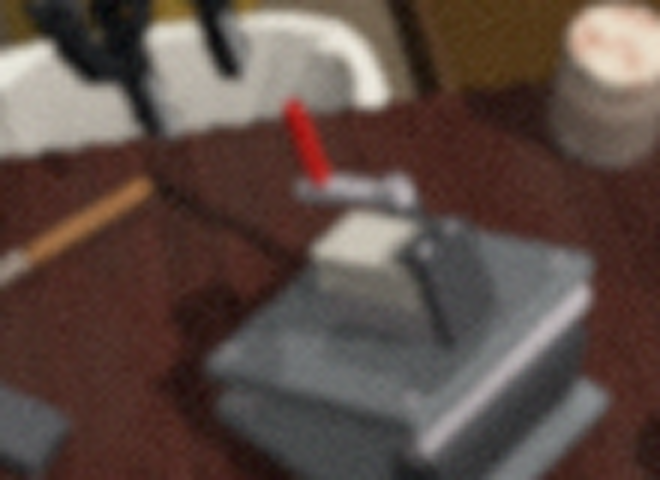

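Request:
apply_moves(
  moves="0.45 0.02 0 0 0 0; 0.4 0 0 0 0.06 0; 0 0 0.6 0 0 0; 0 0 0.6 0 0 0; 0 0 0 0 0 0",
  claw=-1,
)

```text
t: 22.58
eef_pos: [0.5295, 0.0759, 0.1028]
ee_rot: [-3.01, -0.193, -0.755]
ft_force: [1.0, 0.7, 0.1]
grip_width: 0.0001
```

```bash
python3 look.py w21; python3 go.py -62 0.2 10 2
```

```text
22.675 local [[-56.5699  -0.6828  41.647 ]] rot [-0.      0.0064 -0.0006] [ 0.0566  0.3356 -0.3168] -0.00036253759350172814
tcp local [[-56.5699  -0.6828  41.647 ]]
n 2
-0.070 -0.011 0.395 0.000 -0.040 0.004; -0.069 -0.011 0.395 0.000 -0.040 0.004
```

View pics/w21.png

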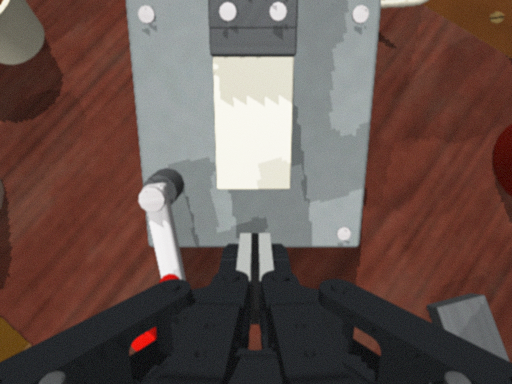

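Request:
apply_moves(
  moves="0 -0.02 0.37 0 -0.04 0; 0 0 0.37 0 -0.03 0; 0 0 0 0 0 0; 0 0 0 0 0 0; 0 0 0 0 0 0",
)

```text
t: 23.3
eef_pos: [0.5436, 0.0782, 0.0793]
ee_rot: [-3.012, -0.193, -0.755]
ft_force: [-0.7, 1.1, -0.0]
grip_width: 0.0002
```

Request:
apply_moves(
  moves="0.06 0 0 0 0 0; 0.06 0 0 0 0 0; 0.05 0 0 0 0 0; 0.04 0 0 0 0 0; 0 0 0 0 0 0",
)

```text
t: 23.92
eef_pos: [0.5508, 0.0792, 0.0822]
ee_rot: [-3.012, -0.193, -0.752]
ft_force: [-0.3, -0.2, -0.2]
grip_width: -0.0003
```

```bash
python3 look.py w22
```

```text
24.025 local [[-48.8122   0.1243  11.8192]] rot [-0.0001  0.0004 -0.0003] [-0.4205  0.1422  0.0624] 2.2733365704066213e-05
```

View pics/w22.png

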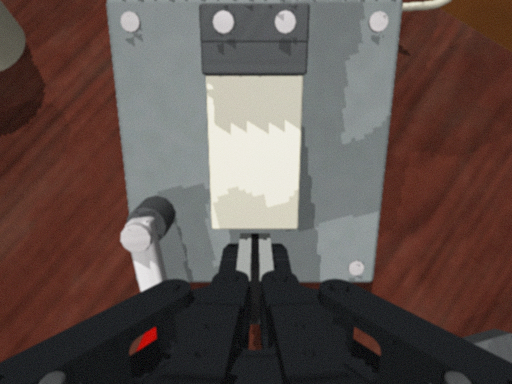

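Request:
apply_moves(
  moves="0.03 0 0 0 0 0; 0.02 0 0 0 0 0; 0.02 0 0 0 0 0; 0.01 0 0 0 0 0; 0 0 0 0 0 0",
)

```text
t: 24.65
eef_pos: [0.5535, 0.0796, 0.0837]
ee_rot: [-3.012, -0.193, -0.752]
ft_force: [0.2, -1.1, 0.4]
grip_width: -0.0001
```

```bash
python3 look.py w23
```

```text
24.75 local [[-45.5195   0.1229  11.8965]] rot [-0.0001  0.0006 -0.0003] [-0.643   0.0059  0.4226] 6.221351814014453e-05
```

Request:
apply_moves(
  moves="0.02 0 0 0 0 0; 0.01 0 0 0 0 0; 0.01 0 0 0 0 0; 0.01 0 0 0 0 0; 0 0 0 0 0 0",
)

```text
t: 25.38
eef_pos: [0.5552, 0.0798, 0.0846]
ee_rot: [-3.012, -0.193, -0.752]
ft_force: [-0.8, 0.2, 0.4]
grip_width: 0.0001
```

```bash
python3 look.py w24
```

```text
25.475 local [[-43.5014   0.134   11.9005]] rot [-0.0001  0.0006 -0.0004] [-0.401   0.6589  0.0969] -1.0473600420443512e-05
```

Request:
apply_moves(
  moves="0.02 0 0 0 0 0; 0.01 0 0 0 0 0; 0.01 0 0 0 0 0; 0.01 0 0 0 0 0; 0 0 0 0 0 0",
)

```text
t: 26.1
eef_pos: [0.5555, 0.0801, 0.0844]
ee_rot: [-3.013, -0.194, -0.747]
ft_force: [-5.7, -2.1, 0.8]
grip_width: -0.0003
```

```bash
python3 look.py w25
```

```text
26.2 local [[-43.1987   0.3569  11.5385]] rot [ 0.0007 -0.0029 -0.0005] [-5.7215 -1.672   0.69  ] -2.825123242084697e-05
```

View pics/w25.png

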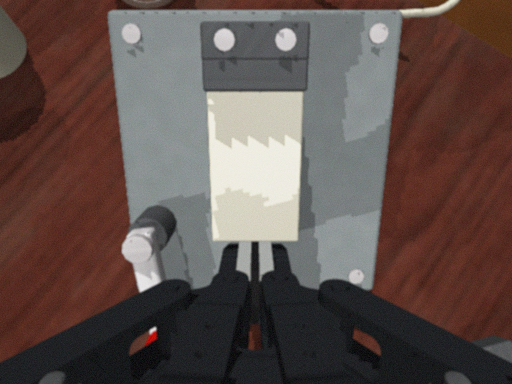

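Request:
apply_moves(
  moves="-0.15 0 0 0 0 0; -0.2 0 -0.1 0 0 0; 0 0 -0.9 0 0 0; -0.4 0 -0.9 0 0 0; -0.6 0 -0.3 0 0 0",
)

```text
t: 26.82
eef_pos: [0.4695, 0.0684, 0.1409]
ee_rot: [-3.011, -0.194, -0.762]
ft_force: [-0.1, 0.1, -0.5]
grip_width: 0.0001
```

Request:
apply_moves(
  moves="-0.3 0 0 0 0 0; 0 0 0 0 0 0; 0 0 0 0 0 0; 0 0 0 0 0 0; 0 0 0 0 0 0",
)

```text
t: 27.45
eef_pos: [0.4585, 0.0673, 0.1321]
ee_rot: [-3.012, -0.193, -0.752]
ft_force: [0.2, 0.4, -0.2]
grip_width: 0.0
```

```bash
python3 - <<'E'
from h import *
o=np.load("face.npy"); f0=F(o[:3],o[3]); 
np.save("face.npy",np.r_[f0.w(.0025,0,.0005),o[3]])
E
python3 look.py w26; python3 - <<'E'
from h import *
o=np.load("face.npy"); f=F(o[:3],o[3]); print(o,observe()["q"])
im=get_image("wrist"); get_image("top"); get_image("scene")
for c in ["wrist","top","scene"]:
  for n in ["latch_pin","latch_pivot","steel_face","white_block"]: print(c,n,[(round(d["p"],2),np.round(d["centre"],4),f.l(d["centre"])*1000) for d in place_of(n,c)[:1]])
E
```

```text
27.55 local [[-109.8867    0.0849   99.202 ]] rot [ 0.      0.0004 -0.0004] [ 0.5425 -0.3865  0.2459] 1.1421872779070888e-06
[0.6008 0.0856 0.0961 7.32  ] [-0.1438 -0.3575  2.4498  0.2293  0.5876  1.1376]
wrist latch_pin [(0.65, array([0.485 , 0.1176, 0.1085]), array([[-91.9543,  46.5361,  62.9197]]))]
wrist latch_pivot []
wrist steel_face [(0.24, array([0.542 , 0.3062, 0.0002]), array([[-71.6633, 226.3366, -70.5266]]))]
wrist white_block [(0.97, array([0.6044, 0.0826, 0.0961]), array([[ 2.8516, -3.3915, -1.5334]]))]
top latch_pin [(0.72, array([0.4851, 0.1165, 0.1071]), array([[-92.6477,  45.4323,  61.7028]]))]
top latch_pivot []
top steel_face []
top white_block [(0.52, array([0.6027, 0.085 , 0.0969]), array([[ 2.0084, -0.7945, -0.179 ]]))]
scene latch_pin [(0.67, array([0.4869, 0.1201, 0.1076]), array([[-90.4316,  48.7737,  61.0907]]))]
scene latch_pivot [(0.58, array([ 0.6193,  0.0891, -0.0033]), array([[-30.0339,   1.1571, -96.6253]]))]
scene steel_face [(0.67, array([0.5999, 0.0862, 0.0984]), array([[0.3955, 0.7525, 2.3775]]))]
scene white_block [(0.75, array([0.5974, 0.0827, 0.1016]), array([[-0.6853, -2.4004,  6.5764]]))]
```

View pics/w26.png

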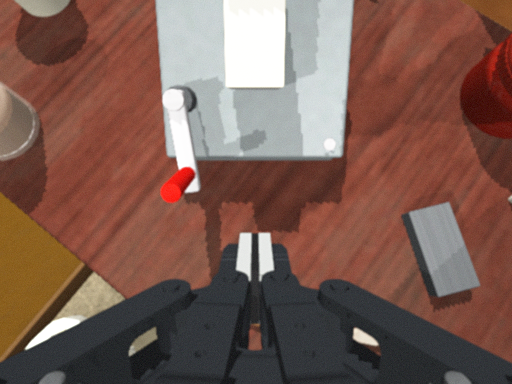

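```bash
python3 - <<'E'
from h import *
o=np.load("face.npy"); f=F(o[:3],o[3]); im=get_image("wrist")
w=px2plane(im,[(172,194),(187,175)],n=f.n,p0=f.w(0,0,.062)); print(f.l(w)*1000)
w=px2plane(im,[(190,172)],n=f.n,p0=f.w(0,0,.012)); print("foot",f.l(w)*1000)
w=px2plane(im,[(173,99)],n=f.n,p0=f.w(0,0,.02)); print("piv",f.l(w)*1000)
w=px2plane(im,[(226,87.5),(285,87.5)],n=f.n,p0=f.w(0,0,.024)); print("white low end",f.l(w)*1000)
for a in (.05,.1,.15,.2): print(a,-42.5-50*np.cos(a),53-50*np.sin(a))
E
python3 go.py -92 46.5 80 3 -0.12;python3 go.py -92 46.5 80 2 -0.12
```

```text
[[-93.4966  45.3934  62.    ]
 [-82.6922  36.4689  62.    ]]
foot [[-92.0825  44.5912  12.    ]]
piv [[-42.9588  51.2881  20.    ]]
white low end [[-36.1051  17.1755  24.    ]
 [-36.1222 -19.2458  24.    ]]
0.05 -92.43751301974831 50.50104153646608
0.1 -92.2502082639013 48.008329167658594
0.15 -91.93855389680212 45.52809337632004
0.2 -91.50332889206209 43.06653346024694
tcp local [[-110.0404    0.0868   99.3662]]
n 3
0.150 -0.387 0.161 0.001 -0.003 -0.499; 0.166 -0.380 0.161 0.001 -0.003 -0.499; 0.181 -0.374 0.161 0.001 -0.003 -0.499
tcp local [[-110.0404    0.0868   99.3662]]
n 2
0.226 -0.580 0.242 0.001 -0.004 -0.748; 0.260 -0.566 0.242 0.001 -0.004 -0.748
```

```bash
python3 - <<'E'
from h import *
o=np.load("face.npy"); f0=F(o[:3],o[3]); 
np.save("face.npy",np.r_[f0.w(-.0008,-.0012,0),o[3]])
E
python3 go.py -92 46.5 80 3 -0.13
```

```text
tcp local [[-109.2404    1.2868   99.3662]]
n 3
0.144 -0.377 0.161 0.001 -0.003 -0.540; 0.160 -0.370 0.161 0.001 -0.003 -0.540; 0.176 -0.363 0.161 0.001 -0.003 -0.540
```

Request:
apply_moves(
  moves="0.14 -0.38 0.16 0 0 -0.54; 0.16 -0.37 0.16 0 0 -0.54; 0.18 -0.36 0.16 0 0 -0.54; 0 0 0 0 0 0; 0 0 0 0 0 0",
  claw=0,
)

```text
t: 28.98
eef_pos: [0.4762, 0.1151, 0.1233]
ee_rot: [3.022, 0.391, 0.76]
ft_force: [-0.2, -0.1, 0.3]
grip_width: 0.0424
```

```bash
python3 look.py w27; python3 go.py -92 46.5 33 2 -0.13
```

```text
29.075 local [[-92.046   46.0768  80.3081]] rot [-0.0005  0.0008 -0.129 ] [ 0.5106  0.1286 -0.1439] 0.04213979790366684
tcp local [[-92.046   46.0768  80.3081]]
n 2
0.001 -0.006 0.591 0.004 -0.005 -0.006; 0.001 -0.005 0.591 0.004 -0.005 -0.006
```

View pics/w27.png

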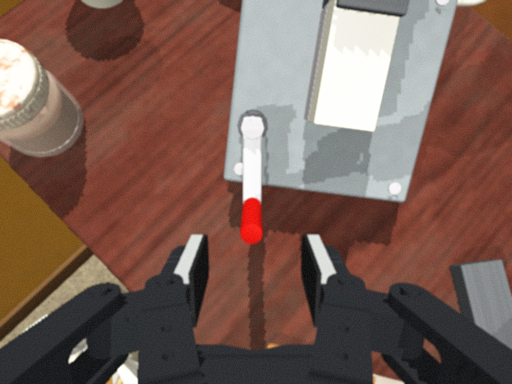

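View pics/w27s.png

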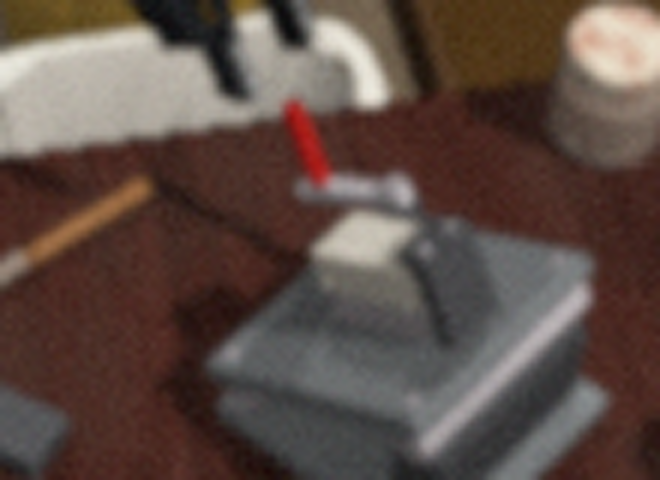

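```bash
python3 - <<'E'
from h import *
im=get_image("wrist"); p,R=pose()
for x in (-.01,0,.01): print(x,proj(im,p+R.apply([x,0,.018])))
E
```

```text
-0.01 [[253.8971 253.0739]]
0 [[253.8718 235.293 ]]
0.01 [[253.8457 216.9366]]
```

Request:
apply_moves(
  moves="0.02 -0.03 0.59 0 0 0; 0 0 0.59 0 0 0; 0 0 0 0 0 0; 0 0 0 0 0 0; 0 0 0 0 0 0",
)

```text
t: 29.75
eef_pos: [0.4992, 0.1194, 0.0831]
ee_rot: [3.021, 0.391, 0.764]
ft_force: [-0.3, -0.1, -0.1]
grip_width: 0.0426
```

Request:
apply_moves(
  moves="0 0 0 0 0 0; 0 0 0 0 0 0; 0 0 0 0 0 0; 0 0 0 0 0 0; 0 0 0 0 0 0",
  claw=-0.62,
)

```text
t: 30.38
eef_pos: [0.4988, 0.1195, 0.0819]
ee_rot: [3.022, 0.392, 0.761]
ft_force: [0.1, 0.1, 0.4]
grip_width: 0.0161
```

```bash
python3 look.py w28
```

```text
30.475 local [[-91.373   47.8176  32.8996]] rot [-0.0001  0.0005 -0.1299] [-0.5752 -0.0473 -0.5732] 0.016100938040740847
```

View pics/w28.png

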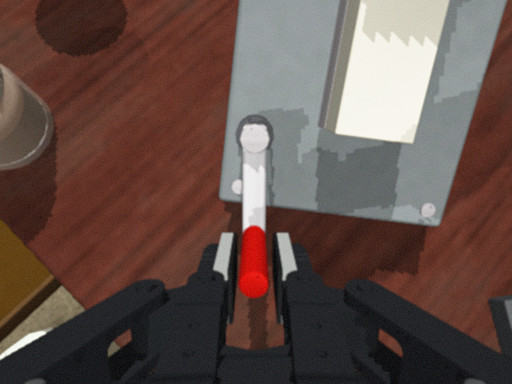

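Request:
apply_moves(
  moves="0.003 0.09 0 0 0 -0.9; 0.003 0.09 0 0 0 -0.9; 0.003 0.09 0 0 0 -0.9; 0.003 0.09 0 0 0 -0.9; 0.003 0.09 0 0 0 -0.9",
)

```text
t: 31.1
eef_pos: [0.5056, 0.1033, 0.0844]
ee_rot: [2.825, 0.905, 0.728]
ft_force: [-0.2, 2.1, -0.3]
grip_width: 0.0163
```

Request:
apply_moves(
  moves="0.003 0.09 0 0 0 -0.9; 0.003 0.09 0 0 0 -0.9; 0.003 0.09 0 0 0 -0.9; 0.003 0.09 0 0 0 -0.9; 0.003 0.09 0 0 0 -0.9",
)

```text
t: 31.72
eef_pos: [0.5169, 0.0907, 0.0894]
ee_rot: [2.553, 1.362, 0.674]
ft_force: [-1.2, 1.9, -0.1]
grip_width: 0.0165
```

```bash
python3 look.py w29; python3 -c "
from h import *
print(observe()['q'])"
```

```text
31.825 local [[-74.9517  16.6527  32.8591]] rot [-0.      0.0001 -0.8498] [0.1408 0.1577 1.0179] 0.01648745474242886
[-0.0638 -0.0914  2.3325  0.217   0.4282  0.3535]
```

View pics/w29.png

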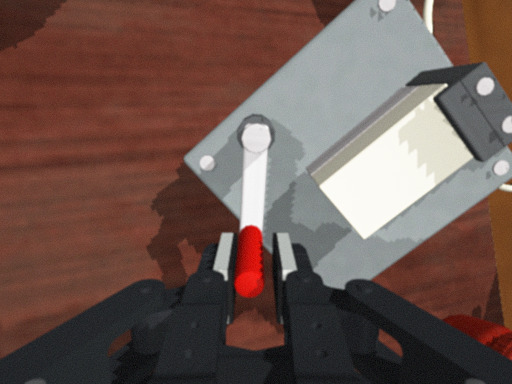

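Request:
apply_moves(
  moves="0.003 0.09 0 0 0 -0.9; 0.003 0.09 0 0 0 -0.9; 0.003 0.09 0 0 0 -0.9; 0.003 0.09 0 0 0 -0.9; 0.003 0.09 0 0 0 -0.9",
)

```text
t: 32.45
eef_pos: [0.531, 0.0832, 0.0962]
ee_rot: [2.219, 1.756, 0.603]
ft_force: [-0.5, 1.0, 0.8]
grip_width: 0.0161
```

Request:
apply_moves(
  moves="0.003 0.09 0 0 0 -0.9; 0.003 0.09 0 0 0 -0.9; 0.003 0.09 0 0 0 -0.9; 0.003 0.09 0 0 0 -0.9; 0.003 0.06 0 0 0 -0.9",
)

```text
t: 33.08
eef_pos: [0.5458, 0.0817, 0.1039]
ee_rot: [1.832, 2.083, 0.518]
ft_force: [-2.8, 0.2, -0.6]
grip_width: 0.0164
```

```bash
python3 look.py w30
```

```text
33.175 local [[-43.6527   4.2855  32.744 ]] rot [ 0.0005 -0.0004 -1.5689] [-1.4069 -0.258  -0.8   ] 0.016155725109162883
```

View pics/w30.png

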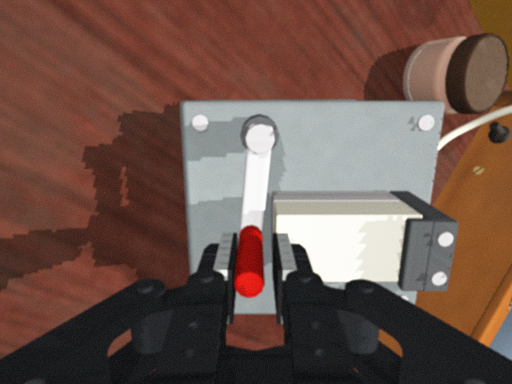

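Request:
apply_moves(
  moves="0 0.04 0 0 0 0; 0 0.03 0 0 0 0; 0 0.02 0 0 0 0; 0 0 0 0 0 0; 0 0 0 0 0 0",
)

```text
t: 33.8
eef_pos: [0.5498, 0.0821, 0.1063]
ee_rot: [1.832, 2.08, 0.52]
ft_force: [-0.2, -1.1, -1.7]
grip_width: 0.0163
```

```bash
python3 look.py w31
```

```text
33.9 local [[-39.4886   4.2877  32.9778]] rot [-0.0005  0.0005 -1.5699] [-0.872  -0.9603 -2.2455] 0.016298228558261522
```

Request:
apply_moves(
  moves="0 0.02 0 0 0 0; 0 0.02 0 0 0 0; 0 0.01 0 0 0 0; 0 0 0 0 0 0; 0 0 0 0 0 0",
)

```text
t: 34.52
eef_pos: [0.5499, 0.0823, 0.1061]
ee_rot: [1.834, 2.084, 0.516]
ft_force: [-6.3, -3.2, 0.5]
grip_width: 0.0158
```

```bash
python3 look.py w32
```

```text
34.625 local [[-39.3619   4.3743  32.7125]] rot [ 0.0034 -0.0024 -1.5705] [-6.3767 -3.24    0.589 ] 0.016568897013379602
```

View pics/w32.png

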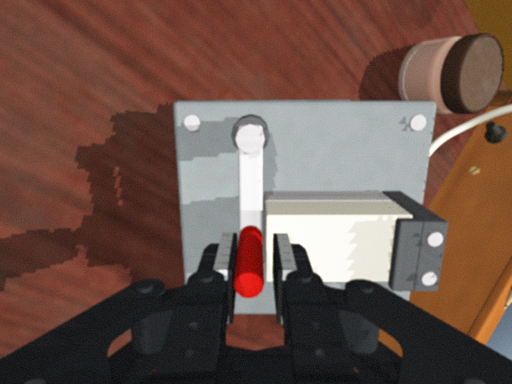

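Request:
apply_moves(
  moves="0 -0.04 0 0 0 0; 0 -0.04 0 0 0 0; 0 0 0 0 0 0; 0 0 0 0 0 0; 0 0 0 0 0 0",
  claw=-0.5,
)

```text
t: 35.25
eef_pos: [0.5489, 0.0819, 0.106]
ee_rot: [1.832, 2.08, 0.52]
ft_force: [0.5, -0.8, -0.6]
grip_width: 0.0215
```

Request:
apply_moves(
  moves="0 0 -0.2 0 0 0; 0 0 -0.7 0 0 0; 0 0 -1 0 0 0; 0 0 -1 0 0 0; 0 0 0 0 0 0",
)

```text
t: 35.88
eef_pos: [0.4959, 0.0748, 0.2128]
ee_rot: [1.826, 2.074, 0.526]
ft_force: [0.9, -0.5, -1.0]
grip_width: 0.0213
```

```bash
python3 look.py w33; python3 - <<'E'
from h import *
t=get_image("top")["color"]; cv2.imwrite("pics/t33.png",cv2.resize(t[100:260,170:430],None,fx=3,fy=3,interpolation=2))
E
```

```text
35.975 local [[-40.6574   4.2135 149.2714]] rot [-0.0016  0.001  -1.57  ] [-0.3496 -0.3138 -1.0141] 0.021220647003153997
```

View pics/w33.png

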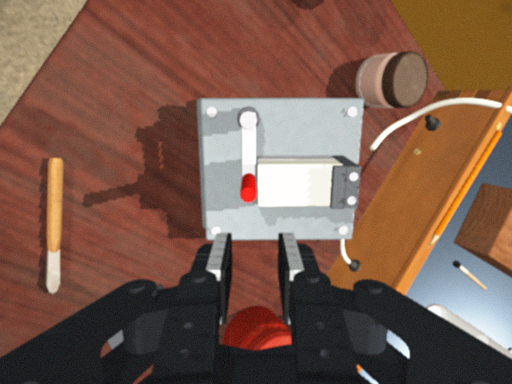

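View pics/w33s.png

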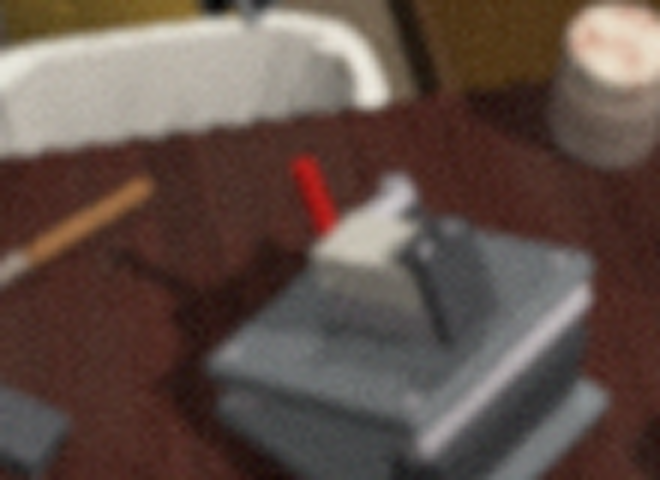

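View pics/t33.png

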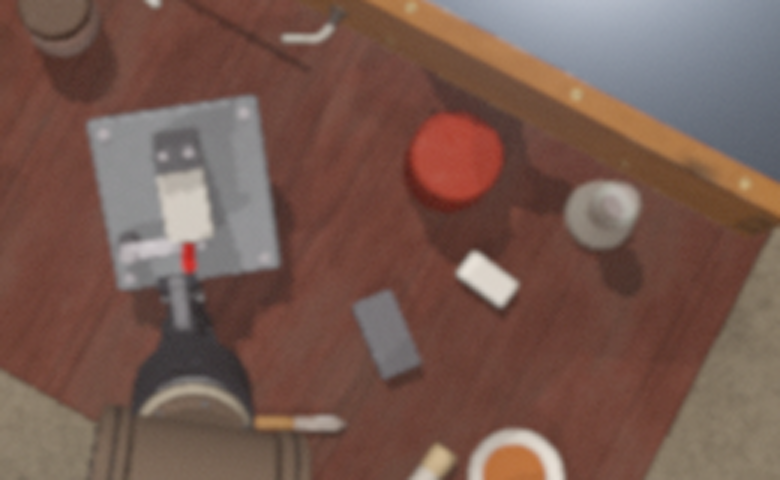

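```bash
python3 - <<'E'
import cv2
im=cv2.imread("pics/w33.png")[90:245,190:375]
cv2.imwrite("pics/w33z.png",cv2.resize(im,None,fx=3.8,fy=3.8,interpolation=cv2.INTER_CUBIC))
E
```

```text
(no output)
```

View pics/w33z.png

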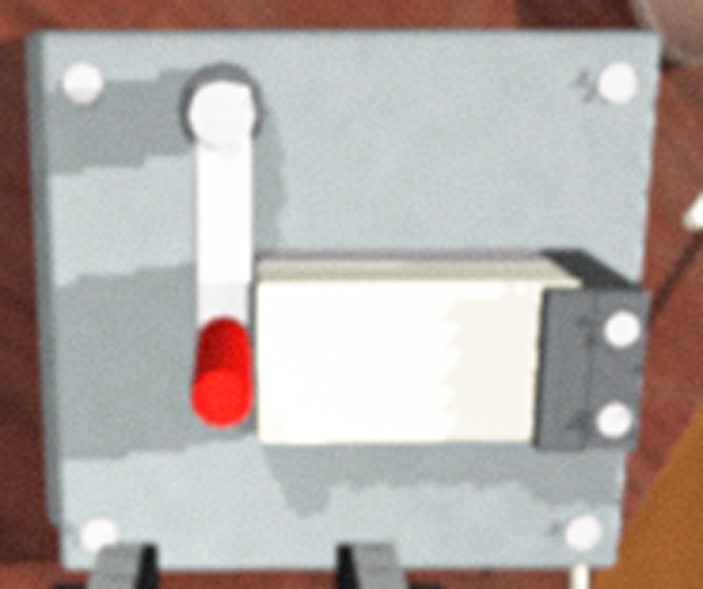

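```bash
python3 -c "
from station import *
print(hand_in()); print(observe()['t'])"
```

```text
the job is handed in; nothing more can be done
None
the job is handed in; nothing more can be done
```

The pair is made up, the latch is closed, and I handed the job in at about 36 s of the 54 s allowed.

**What I did**
- I gripped the larger white block and laid it on the lower part of the steel face, short of the lip.
- I let go of it, gripped it again, slid it up under the lip until it met the stop, and released it.
- I then pushed it gently at its lower end with closed fingers. At about 6 N it did not move further, so I took it as seated.
- I swung the latch by its pin, caged loosely between the fingers, to its end stop. Then I backed off and raised the gripper clear.

**Last checks**
- **Blocks:** the last pictures show the white block square under the lip, with its side in line with the steel block's side. In an earlier picture it lay about 0.3 mm off the centre line of the stand.
- **Latch:** the arm lies straight across the lower end with a small gap. It stopped firmly at about 7 N with the arm square to the slope.
- **Robot and bystanders:** the gripper is about 150 mm off the face and touches nothing. In the last overhead and wrist pictures the dark block, muller, tub and jar look to be where they started.

**What went wrong or disagreed**
- The first fit of the stand's position was about 4 mm off sideways. I corrected it from a second picture before lowering the block.
- The first attempt to slide the block stuck by friction, and the force reading on the tool rose to about 50 N. I eased it off and slid the block again almost free of normal load.
- The block met the stop about 3 mm further up the slope than my fitted frame said. I relied on touch there rather than on the fit.

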